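# Check the tea caddy hinges before refilling

## Task

First lift the kettle off the baking tray and stand it back on the hob's marked ring. Next check every tea caddy: raise its lid nearly upright and let go; a good lid drops shut by its own weight, a stiff one hangs where it is left (do not force it further). Leave the good caddies standing on the counter with their lids laid right back open for filling, and stand each stiff one upright on the baking tray with its lid still hanging well open for oiling, without disturbing the bowl and the salt jar among them.

Things in the scene. Friction and masses are not known exactly. Their poses are not given: they have to be found in the camera images.
- kettle: Steel kettle, about 0.7 kg, base 156 mm across, body 106 mm high, black lid knob up to 128 mm, short spout at its own +x. In its x-z plane arches a black handle, a round bar 20 mm thick whose straight level top runs 64 mm along x, centreline 182 mm above the base. Origin: centre of the base; z up. It starts standing on the baking tray.
- kettle_grip (a point): Middle of the kettle handle's straight top, on its centreline, 182 mm above the kettle's base; axes as the kettle's.
- hob_ring (a point): Centre of the thin white cooking ring (184 mm across) marked on the glass of a portable black induction hob, 340 mm (x) by 270 mm (y), fixed, standing to the left or the right; its glass top is flat, 50 mm above the counter, and the ring lies 30 mm in +x of the hob's middle. Axes as the hob's.
- tray: Low aluminium baking tray, outside 300 mm (x) by 220 mm (y), rim 18 mm high, walls and floor 4 mm thick; fixed; on the other side from the hob. Takes the stiff caddies; there is room for two, one behind the other along x. Origin: under its centre, on the counter.
- caddy_a: Brushed-steel tea caddy, empty, about 0.5 kg: box 96 mm (its x) by 58 mm (its y), 72 mm high, walls 3 mm; with the 8 mm lid shut, 80 mm high. Origin: centre of the underside; -x is its front, roughly towards the robot. The five caddies look alike; three to five are there (others None), of which none to two have a stiff hinge, any of them.
- caddy_a_lid (a joint): Lid angle, rad: 0 shut, 1.57 upright. Hinge along y at the box's back top edge (x = +48 mm, z = 72 mm). A free lid, let go, falls by its weight: shut from before upright, onto its stop at 2.05 from past upright, within 0.8 s. A stiff lid (friction 0.06 N m, under 2 N at the pull) stays where it is let go and binds hard at 1.5.
- caddy_a_pull (a point): Centre of the lid's black ball pull, 20 mm in diameter, on a 7 mm stem. Lid shut, it is 22 mm in front of the front wall (x = -70 mm) and 76 mm above the underside; it swings about the hinge at 118 mm radius. Pinched along the caddy's y, it turns between the fingers as the lid swings.
- caddy_b: A tea caddy like caddy_a. With its lid left hanging at 1.4 rad or more, a gripper can still take the box by its two long sides close to the front, upright or leaning out over the front by 5 to 15 degrees.
- caddy_b_lid (a joint): Lid angle, as caddy_a_lid.
- caddy_b_pull (a point): Centre of the lid's ball pull, as caddy_a_pull.
- caddy_c: A tea caddy like caddy_a. With its lid left hanging at 1.4 rad or more, a gripper can still take the box by its two long sides close to the front, upright or leaning out over the front by 5 to 15 degrees.
- caddy_c_lid (a joint): Lid angle, as caddy_a_lid.
- caddy_c_pull (a point): Centre of the lid's ball pull, as caddy_a_pull.
- caddy_d: A tea caddy like caddy_a. With its lid left hanging at 1.4 rad or more, a gripper can still take the box by its two long sides close to the front, upright or leaning out over the front by 5 to 15 degrees.
- caddy_d_lid (a joint): Lid angle, as caddy_a_lid.
- caddy_d_pull (a point): Centre of the lid's ball pull, as caddy_a_pull.
- caddy_e: A tea caddy like caddy_a. With its lid left hanging at 1.4 rad or more, a gripper can still take the box by its two long sides close to the front, upright or leaning out over the front by 5 to 15 degrees.
- caddy_e_lid (a joint): Lid angle, as caddy_a_lid.
- caddy_e_pull (a point): Centre of the lid's ball pull, as caddy_a_pull.
- pinch_bowl: small white pinch bowl, 60 mm across, 32 mm high, standing among the caddies; origin under its centre; not to be disturbed
- salt_jar: glass salt jar with black cap, 48 mm across, 100 mm high, among the caddies, left of the middle; origin under its centre; not to be disturbed
Things that resemble listed ones, but are neither listed nor needed, are in the scene too. Leave any yellow look-alike of the caddy_a alone. What is shaped like the caddy_e but pink is not meant.

How it is judged:
On the way, in this order (a step that is already met when the one before it is completed fails the run):
1. the kettle stands on the hob's ring again, let go (horizontal distance between kettle and hob_ring below 0.04 m and z of kettle in the frame of hob_ring between -0.006 and 0.008 m and angle between kettle's own z axis and vertical below 0.08 rad and contact force between the fingers and kettle below 0.1 N), for 0.2 s.
2. after that, a caddy's lid is opened (value of joint any of caddy_a_lid, caddy_b_lid, caddy_c_lid, caddy_d_lid, caddy_e_lid above 0.7 rad), for 0.1 s.
At the end, for the whole second after the job is handed in: The kettle stands upright on the hob within 40 mm of the ring's centre. Every caddy stands upright: on the counter, off the tray, lid laid back past 1.7 rad (only a free lid can), or flat in the baking tray, lid hanging at 0.5 to 1.6 rad (only a stiff lid can) (horizontal distance between kettle and hob_ring below 0.04 m and z of kettle in the frame of hob_ring between -0.006 and 0.008 m and angle between each of kettle, caddy_a, caddy_b, caddy_c, caddy_d, caddy_e's own z axis and vertical below 0.08 rad and ((value of joint caddy_a_lid above 1.7 rad and height (world z) of caddy_a between -0.01 and 0.012 m and not (x of caddy_a in the frame of tray between -0.16 and 0.16 m and y of caddy_a in the frame of tray between -0.12 and 0.12 m)) or (value of joint caddy_a_lid between 0.5 and 1.6 rad and z of caddy_a in the frame of tray between -0.005 and 0.014 m and x of caddy_a in the frame of tray between -0.12 and 0.12 m and y of caddy_a in the frame of tray between -0.09 and 0.09 m)) and ((value of joint caddy_b_lid above 1.7 rad and height (world z) of caddy_b between -0.01 and 0.012 m and not (x of caddy_b in the frame of tray between -0.16 and 0.16 m and y of caddy_b in the frame of tray between -0.12 and 0.12 m)) or (value of joint caddy_b_lid between 0.5 and 1.6 rad and z of caddy_b in the frame of tray between -0.005 and 0.014 m and x of caddy_b in the frame of tray between -0.12 and 0.12 m and y of caddy_b in the frame of tray between -0.09 and 0.09 m)) and ((value of joint caddy_c_lid above 1.7 rad and height (world z) of caddy_c between -0.01 and 0.012 m and not (x of caddy_c in the frame of tray between -0.16 and 0.16 m and y of caddy_c in the frame of tray between -0.12 and 0.12 m)) or (value of joint caddy_c_lid between 0.5 and 1.6 rad and z of caddy_c in the frame of tray between -0.005 and 0.014 m and x of caddy_c in the frame of tray between -0.12 and 0.12 m and y of caddy_c in the frame of tray between -0.09 and 0.09 m)) and ((value of joint caddy_d_lid above 1.7 rad and height (world z) of caddy_d between -0.01 and 0.012 m and not (x of caddy_d in the frame of tray between -0.16 and 0.16 m and y of caddy_d in the frame of tray between -0.12 and 0.12 m)) or (value of joint caddy_d_lid between 0.5 and 1.6 rad and z of caddy_d in the frame of tray between -0.005 and 0.014 m and x of caddy_d in the frame of tray between -0.12 and 0.12 m and y of caddy_d in the frame of tray between -0.09 and 0.09 m)) and ((value of joint caddy_e_lid above 1.7 rad and height (world z) of caddy_e between -0.01 and 0.012 m and not (x of caddy_e in the frame of tray between -0.16 and 0.16 m and y of caddy_e in the frame of tray between -0.12 and 0.12 m)) or (value of joint caddy_e_lid between 0.5 and 1.6 rad and z of caddy_e in the frame of tray between -0.005 and 0.014 m and x of caddy_e in the frame of tray between -0.12 and 0.12 m and y of caddy_e in the frame of tray between -0.09 and 0.09 m))); the robot touches nothing.
It fails at once if the pinch bowl or the salt jar is pushed more than 8 cm or knocked over (distance of any of pinch_bowl, salt_jar from where it was at the start of the episode above 0.08 m or angle between any of pinch_bowl, salt_jar's own z axis and vertical above 0.8 rad).
It fails at once if the kettle is tipped over (angle between kettle's own z axis and vertical above 0.8 rad).
Of caddy_a, caddy_b, caddy_c, caddy_d, caddy_e only 3 to 5 are there at a start; the rules pass over those that are not, and their reading is None.
At some moment in a run one of caddy_a, caddy_b, caddy_c, caddy_d, caddy_e may be knocked a few centimetres aside while the robot is not near it.
It also fails if it takes over 210 s, if anything falls off the work surface, if the arm or the gripper's body presses on something with over 40 N, if the wrist force passes 120 N, or if a joint passes its speed limit or range.

## Robot

A 6-joint arm with a two-finger parallel gripper is mounted at the origin on the work surface. World frame = base frame: x ahead of the robot, y to its left, z up, the work surface at z = 0. Lengths are in m, angles in rad, forces in N, time in s.
With the tool pointing down it reaches from about 0.325 to 0.925 m from the base axis. Payload 3.1 kg.
Tool frame: the origin (TCP) lies on the centre line of the jaws, within the pads' length; the fingertips stand 17 mm ahead of it and the grasp point (between the pads) lies 2 mm behind it (r.tip_extent is the distance from the TCP to the fingertips, in m); z points along the fingers, y is the line along which they close (so a half turn about z gives the same grasp; the last joint's range is limited). The gripper opens to 85 mm and grips with 20 to 120 N. Pads are 22 mm wide; open, the fingers measure 114 mm over their backs; the gripper's body (76 mm by 85 mm) begins 54 mm behind the grasp point. The pads swing forward as they close: fully open they stand 13 mm farther back than shut.
Start: joints at [-1.401, 0.217, 1.613, -0, 1.311, -0.112], TCP at [0.174, -0.6, 0.248] pointing down, gripper open.
Joint ranges: [-2.75, 2.75], [-0.78, 2.1], [0.31, 2.55], [-1.13, 4.27], [0.13, 2.63], [-2.58, 2.58]. Speed limits (rad/s): [2.79, 2.79, 3.14, 3.14, 3.14, 3.14].

## Interface

Orientations are given as a unit quaternion [x, y, z, w].
In Python, from bench import r gives the robot as it stands.
- The arm moves only by the tool drive_tool, never from a script. Its argument "increments" is a list of rows, each an object with "delta_pos": the shift along the tool's x, y, z in m, a list of three; "angular": the turn, a rotation vector about the tool's x, y, z in rad, a list of three. A call has 1 to 8 rows; each row is the pose to reach, as a shift and turn from the pose commanded when the call began, along the tool's axes at that moment; what a row does not reach only later rows make up. A row lasts 1/8 s, in which the tool goes at most 62.5 mm and 10.7 degrees, less where a joint would pass 70% of its speed; a pose out of reach is approached as far as the arm can. A call with a gripper value outside its range is refused whole. "grip" is the closure, from -1 (fully open) to 1 (shut), set as the call begins (left out, the last holds). The fingers move at their own pace and stop on an object; the grip force is fixed at half the most. Time passes only in rows, so rows that repeat a pose let the fingers close. It gives the time, the measured TCP pose, the force, the opening and the grip force at its end, in the units of the state.
- r.state(): the state, without advancing time (a new reading comes with each control period).
- r.camera(name): name is "side" or "top"; returns (picture, depth): 400x640x3 uint8, blue, green, red; 400x640 float32, m along the optical axis (not along the pixel's ray), 0 where there is no reading.
- r.get_calibration(name): a dict with "fx", "fy", "cx", "cy" (pixels), "R" (3x3) and "t" (3): a world point X has camera coordinates R X + t. Camera axes: x right, y down, z forward; pixel columns grow to the right and rows downward; lengths in m; the calibration is good to about 2 mm. A picture is of the moment at which its call begins. get_calibration takes no time and is no camera call.
- r.sign_off(): hands the job in; it is judged then, once.
The state is a dict: "time": time; "joint_positions": joint angles; "qd": joint speeds; "effort": joint torques, N m; "ee_pos": TCP position; "eef_rot": TCP orientation; "wrist_force": force on the tool from outside, world axes, zero at the start; "ft_torque": the same for the moment, N m; "opening": finger opening in m; "grasp_force": force on a finger pad.
Only numpy, scipy, OpenCV 4.12 (cv2) and the standard library are available. Lean on these libraries where they do the work, as an engineer would, in place of code of your own. Each camera call takes 0.05 s, during which the arm holds its last target. There are 200 camera calls.

## Working session

There is one attempt and no reset: what is moved stays moved. The work goes in short steps, Python scripts to look and compute and a tool call to move; the robot and the scene stay as the last step left them, time stands still between calls to the robot, and variables do not carry over. Pictures are saved under pics/ and viewed, at most 14 in all, crops included, and the job is handed in when it is done.

Besides the shell and the picture viewer there is one more tool, called after "Request:" as name(argument=value, ...), one argument or row to a line, values as JSON. drive_tool: Moves the arm, as the interface text tells. Its arguments: {"type":"object","properties":{"increments":{"type":"array"},"grip":{"type":"number"}},"required":["increments"]}

```bash
ls; mkdir -p pics
cat > h.py <<'E'
import numpy as np,cv2
from bench import r
def world(cam,depth,u,v):
    c=r.get_calibration(cam);R=np.array(c["R"]);t=np.array(c["t"])
    z=depth[v,u];p=np.stack([(u-c["cx"])/c["fx"]*z,(v-c["cy"])/c["fy"]*z,z],-1)
    return (p-t)@R
def onplane(cam,u,v,h):
    c=r.get_calibration(cam);R=np.array(c["R"]);t=np.array(c["t"])
    d=R.T@np.array([(u-c["cx"])/c["fx"],(v-c["cy"])/c["fy"],1]);o=-R.T@t
    return o+d*(h-o[2])/d[2]
def cloud(cam,depth):
    v,u=np.mgrid[:400,:640];return world(cam,depth,u,v)
def snap(cam,name=None):
    p,d=r.camera(cam)
    if name: cv2.imwrite(f"pics/{name}.png",p)
    return p,d
E
python3 - <<'E'
from h import *
for c in("top","side"):
    p,d=snap(c,c+"0");np.savez(c+"0.npz",p=p,d=d)
    k=r.get_calibration(c);print(c,k["fx"],k["cx"],k["cy"],-np.array(k["R"]).T@k["t"],np.round(k["R"],2).tolist())
print(r.state())
E
```

```text
pics
top 505.7327260806702 318.1007888859614 203.5421035221026 [ 0.29163579 -0.01236699  1.64278394] [[0.01, -1.0, 0.01], [-0.99, -0.01, -0.14], [0.14, -0.0, -0.99]]
side 478.6562088000833 319.2827004381312 194.27592734726616 [0.22909415 0.93205176 0.93620107] [[-0.96, -0.29, 0.0], [-0.19, 0.62, -0.77], [0.22, -0.73, -0.64]]
{'time': 0.1, 'joint_positions': array([-1.40115699e+00,  2.17679205e-01,  1.61475797e+00, -2.31607378e-05,
        1.31131323e+00, -1.12188241e-01]), 'qd': array([ 9.10405461e-04, -1.39250936e-03, -9.16500013e-04,  5.05842953e-05,
       -6.15744231e-04, -1.25730835e-04]), 'effort': array([-6.59750676e-04, -3.98077869e+01, -3.04971099e+01, -1.14672143e-04,
        4.20427445e-03, -2.82433967e-05]), 'ee_pos': array([ 0.17372449, -0.59965119,  0.24710671]), 'eef_rot': array([ 9.90087075e-01,  1.40450775e-01, -4.21719424e-05, -1.07811097e-03]), 'wrist_force': array([ 0.03714151,  0.79871488, -0.51988607]), 'ft_torque': array([-0.02270665,  0.00559298,  0.00762088]), 'grasp_force': 0.0, 'opening': 0.08552403544587978}
```

View pics/top0.png

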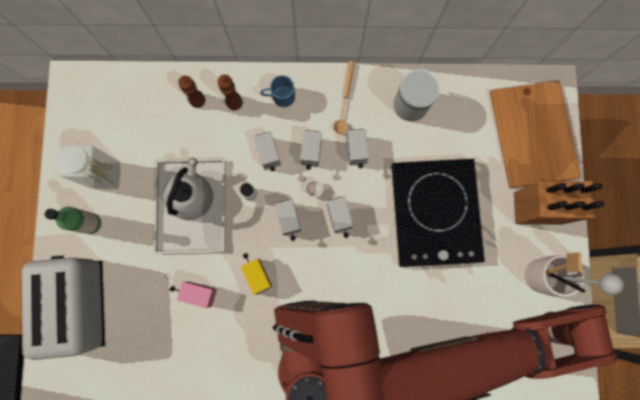

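View pics/side0.png

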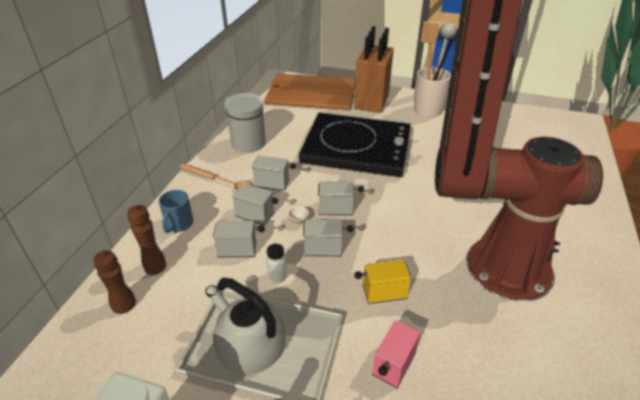

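The top view shows five grey caddies at (267,150), (311,147), (357,146), (288,217) and (340,214). The yellow one at (256,276) and pink one at (196,294) are the decoys. The kettle is on the tray at (185,195), the hob ring at (437,201), the bowl at (316,188), and the salt jar at (248,191).

```bash
cat > meas.py <<'E'
from h import *
def caddies(p,d,cam="top",zlo=.072,zhi=.092):
    P=cloud(cam,d);m=((P[...,2]>zlo)&(P[...,2]<zhi)&(d>0)&(P[...,0]>.3)&(P[...,0]<.85)&(abs(P[...,1])<.4)).astype(np.uint8)
    n,l,s,c=cv2.connectedComponentsWithStats(m);out=[]
    for i in range(1,n):
        if s[i,4]<120: continue
        q=P[l==i][:,:2].astype(np.float32);(cx,cy),(w,h),a=cv2.minAreaRect(q)
        if w<h: a+=90
        out.append((c[i].round(),cx,cy,max(w,h),min(w,h),(a+90)%180-90,s[i,4]))
    return out
E
python3 - <<'E'
from h import *;from meas import *
z=np.load("top0.npz");p,d=z["p"],z["d"]
for o in caddies(p,d): print(np.array2string(o[0]),np.round(o[1:],3))
P=cloud("top",d)
print("counter z",np.median(P[300:330,120:250,2]),"hob z",np.median(P[190:210,425:450,2]))
# ring
g=p.min(2);hob=np.zeros_like(g);hob[160:245,398:478]=1
v,u=np.where((g>110)&(hob>0));w=np.array([onplane("top",a,b,.05)[:2] for a,b in zip(u,v)],np.float32)
print("ring",cv2.fitEllipse(w),len(w))
m=((P[...,2]>.03)&(P[...,2]<.06)&(P[...,1]<-.15)&(P[...,1]>-.55)&(P[...,0]>.3)&(P[...,0]<.75)).astype(np.uint8)
print("hob",cv2.minAreaRect(P[m>0][:,:2].astype(np.float32)))
# tray rim
T=(P[...,2]>.008)&(P[...,2]<.03)&(P[...,1]>.25)&(P[...,1]<.6)&(P[...,0]>.32)&(P[...,0]<.72)
T=T.astype(np.uint8);n,l,s,c=cv2.connectedComponentsWithStats(T);i=1+np.argmax(s[1:,4])
print("tray",cv2.minAreaRect(P[l==i][:,:2].astype(np.float32)),s[i,4])
K=(P[...,2]>.165)&(P[...,2]<.21)&(P[...,1]>.25)&(P[...,1]<.6)&(P[...,0]>.3)&(P[...,0]<.75)
print("handle",K.sum(),P[K][:,2].max(),cv2.minAreaRect(P[K][:,:2].astype(np.float32)),P[K].mean(0))
# dark handle by color, with height slices
for a in(.05,.1,.12,.15,.17,.185):
    k=K*0+((P[...,2]>a)&(P[...,2]<a+.015)&(P[...,1]>.25)&(P[...,1]<.6)&(P[...,0]>.3)&(P[...,0]<.75)); print(a,k.sum(),P[k>0].mean(0).round(3), p[k>0].mean(0).round() )
o=[]
for s_ in [("salt",.09,.12,.2,.35,.4,.65),("bowl",.02,.045,-.06,.06,.45,.65)]:
    k=(P[...,2]>s_[1])&(P[...,2]<s_[2])&(P[...,1]>s_[3])&(P[...,1]<s_[4])&(P[...,0]>s_[5])&(P[...,0]<s_[6]);print(s_[0],k.sum(),P[k].min(0).round(3),P[k].max(0).round(3))
im=cv2.resize(p[100:260,145:400],None,fx=3.1,fy=3.1,interpolation=2);cv2.imwrite("pics/crop0.png",im)
E
```

```text
[358. 145.] [ 6.950e-01 -1.470e-01  1.310e-01  5.800e-02  5.364e+00  5.780e+02]
[267. 149.] [6.8100e-01 1.4200e-01 1.3100e-01 5.8000e-02 1.7196e+01 5.8000e+02]
[311. 146.] [ 6.900e-01  6.000e-03  1.310e-01  5.800e-02 -5.349e+00  5.680e+02]
[197. 195.] [ 5.48e-01  3.64e-01  1.35e-01  7.00e-02 -4.16e-01  3.21e+02]
[340. 214.] [ 4.7400e-01 -9.2000e-02  1.2900e-01  5.8000e-02  1.4543e+01  6.0800e+02]
[288. 217.] [4.6400e-01 7.3000e-02 1.3000e-01 5.8000e-02 1.5152e+01 6.1300e+02]
[251. 266.] [3.2900e-01 1.7900e-01 7.2000e-02 5.9000e-02 8.4508e+01 2.7100e+02]
counter z 4.050744023490522e-05 hob z 0.04925613546829155
ring ((0.6875467896461487, -0.5700263977050781), (0.12036027759313583, 0.12122440338134766), 138.9378204345703) 62
hob ((0.5013806223869324, -0.3493075966835022), (0.3495088517665863, 0.3751392960548401), 3.5675923824310303)
tray ((0.5164846181869507, 0.39987891912460327), (0.3097721040248871, 0.23238490521907806), 2.370980978012085) 861
handle 308 0.20094385551680097 ((0.5464106202125549, 0.39937636256217957), (0.021250413730740547, 0.1309189796447754), 72.37769317626953) [0.54358712 0.39922804 0.18825032]
0.05 148 [0.525 0.358 0.058] [82. 87. 89.]
0.1 445 [0.551 0.387 0.107] [107. 113. 116.]
0.12 95 [0.565 0.389 0.125] [59. 61. 63.]
0.15 42 [0.526 0.403 0.158] [61. 65. 67.]
0.17 84 [0.54 0.4  0.18] [47. 49. 51.]
0.185 208 [0.545 0.399 0.193] [40. 41. 44.]
salt 103 [0.532 0.2   0.09 ] [0.58  0.35  0.109]
bowl 116 [ 0.489 -0.057  0.02 ] [0.601 0.052 0.04 ]
```

View pics/crop0.png

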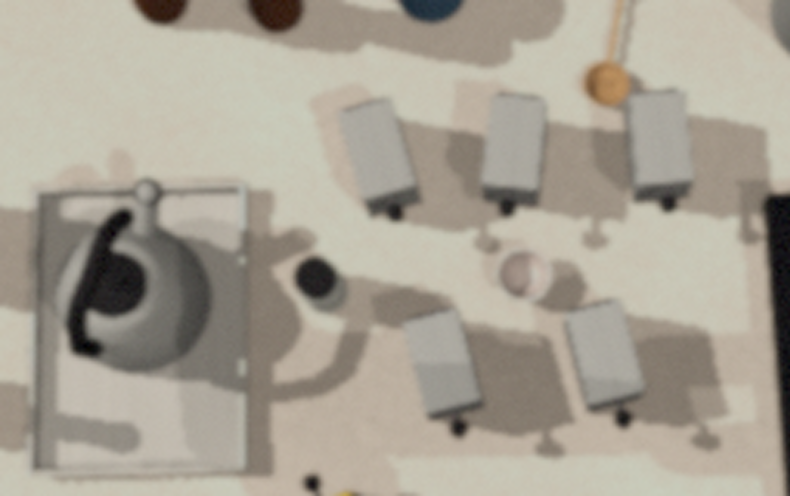

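```bash
cat >> h.py <<'E'
from scipy.spatial.transform import Rotation as Ro
def rot(yaw,lean=0):  # tool x at yaw (deg), z down; lean deg tips tool about its y
    return Ro.from_euler('z',yaw,degrees=True)*Ro.from_euler('x',180,degrees=True)*Ro.from_euler('y',lean,degrees=True)
def plan(*targets,start=None):
    s=r.state();p0=s["ee_pos"];R0=Ro.from_quat(s["eef_rot"])
    if start is not None: p0=np.array(start[:3]);R0=rot(*start[3:])
    for t in targets:
        Rt=rot(*t[3:]);print("d",np.round(R0.inv().apply(np.array(t[:3])-p0),4).tolist(),"a",np.round((R0.inv()*Rt).as_rotvec(),3).tolist())
def pose():
    s=r.state();x=Ro.from_quat(s["eef_rot"]).as_matrix();print("t",s["time"],s["ee_pos"].round(4),"yaw",np.degrees(np.arctan2(x[1,0],x[0,0])).round(2),"z",x[:,2].round(3),"open",round(s["opening"],4),"gf",round(s["grasp_force"],1),"F",s["wrist_force"].round(1))
E
python3 - <<'E'
from h import *
z=np.load("top0.npz");p,d=z["p"],z["d"]
g=p.min(2).astype(float)
v,u=np.mgrid[166:238,402:474];v=v.ravel();u=u.ravel()
k=g[v,u]>75;v,u=v[k],u[k]
w=np.array([onplane("top",a,b,.05)[:2] for a,b in zip(u,v)])
for _ in range(4):
    A=np.c_[2*w,np.ones(len(w))];s=np.linalg.lstsq(A,(w**2).sum(1),rcond=None)[0];R=np.sqrt(s[2]+s[0]**2+s[1]**2)
    e=abs(np.linalg.norm(w-s[:2],axis=1)-R);print(s[:2],R,len(w),e.max());w=w[e<max(.008,0.5*e.max())]
m=(p.max(2)<70).astype(np.uint8);n,l,st,c=cv2.connectedComponentsWithStats(m);i=l[180,410];vv,uu=np.where(l==i)
print("hob",cv2.minAreaRect(np.array([onplane("top",a,b,.05)[:2] for a,b in zip(uu,vv)],np.float32)),st[i])
pose();plan((.545,.399,.29,162.4))
E
```

```text
[ 0.52997042 -0.39919635] 0.0917833673499456 77 0.0036470372779286303
[ 0.52997042 -0.39919635] 0.0917833673499456 77 0.0036470372779286303
[ 0.52997042 -0.39919635] 0.0917833673499456 77 0.0036470372779286303
[ 0.52997042 -0.39919635] 0.0917833673499456 77 0.0036470372779286303Traceback (most recent call last):
  File "<stdin>", line 11, in <module>
  File "h.py", line 8, in onplane
    c=r.get_calibration(cam);R=np.array(c["R"]);t=np.array(c["t"])
ValueError: time passes only in moves, steps and waits
```

```bash
sed -i 's/r.get_calibration(cam)/cal(cam)/; s/^def world/import functools\n@functools.lru_cache(None)\ndef cal(cam): return r.get_calibration(cam)\ndef world/' h.py
python3 - <<'E'
from h import *
pose();plan((.545,.399,.29,162.4))
E
```

```text
t 0.1 [ 0.1737 -0.5997  0.2471] yaw 16.15 z [-0.     0.002 -1.   ] open 0.0855 gf 0.0 F [ 0.   0.8 -0.5]
d [0.6344, -0.8561, -0.0409] a [-0.001, -0.003, -2.553]
```

Request:
drive_tool(
  increments=[
    {"delta_pos": [0.634, -0.856, -0.041], "angular": [0, 0, -2.55]},
    {"delta_pos": [0.634, -0.856, -0.041], "angular": [0, 0, -2.55]},
    {"delta_pos": [0.634, -0.856, -0.041], "angular": [0, 0, -2.55]},
    {"delta_pos": [0.634, -0.856, -0.041], "angular": [0, 0, -2.55]},
    {"delta_pos": [0.634, -0.856, -0.041], "angular": [0, 0, -2.55]},
    {"delta_pos": [0.634, -0.856, -0.041], "angular": [0, 0, -2.55]},
    {"delta_pos": [0.634, -0.856, -0.041], "angular": [0, 0, -2.55]},
    {"delta_pos": [0.634, -0.856, -0.041], "angular": [0, 0, -2.55]},
  ],
)

```text
time: 1.1
ee_pos: [0.3479, -0.13, 0.2674]
eef_rot: [0.627, 0.779, 0.0, 0.0]
wrist_force: [0.5, -0.3, 0.9]
opening: 0.0856
grasp_force: 0.0
```

```bash
python3 -c "
from h import *
pose();plan((.545,.399,.29,162.4))"
```

```text
t 1.1 [ 0.3479 -0.13    0.2674] yaw 102.4 z [ 0.001 -0.    -1.   ] open 0.0856 gf 0.0 F [ 0.5 -0.3  0.9]
d [0.4744, 0.3061, -0.0225] a [0.0, 0.001, -1.047]
```

Request:
drive_tool(
  increments=[
    {"delta_pos": [0.474, 0.306, -0.023], "angular": [0, 0, -1.047]},
    {"delta_pos": [0.474, 0.306, -0.023], "angular": [0, 0, -1.047]},
    {"delta_pos": [0.474, 0.306, -0.023], "angular": [0, 0, -1.047]},
    {"delta_pos": [0.474, 0.306, -0.023], "angular": [0, 0, -1.047]},
    {"delta_pos": [0.474, 0.306, -0.023], "angular": [0, 0, -1.047]},
    {"delta_pos": [0.474, 0.306, -0.023], "angular": [0, 0, -1.047]},
    {"delta_pos": [0.474, 0.306, -0.023], "angular": [0, 0, -1.047]},
    {"delta_pos": [0.474, 0.306, -0.023], "angular": [0, 0, -1.047]},
  ],
)

```text
time: 2.1
ee_pos: [0.525, 0.3371, 0.2873]
eef_rot: [0.156, 0.988, -0.0, -0.0]
wrist_force: [0.7, -0.8, 1.2]
opening: 0.0853
grasp_force: 0.0
```

Run:
```python
from h import *
pose();plan((.545,.399,.25,162.4),(.545,.399,.188,162.4))
# side-view check of handle
p,d=snap("side","side1");P=cloud("side",d)
z=np.load("side0.npz");P0=cloud("side",z["d"])
K=(P0[...,2]>.185)&(P0[...,2]<.21)&(P0[...,1]>.3)&(P0[...,1]<.5)&(P0[...,0]>.4)&(P0[...,0]<.7)
print(K.sum(),P0[K].mean(0),cv2.minAreaRect(P0[K][:,:2].astype(np.float32)))
```

```text
t 2.1 [0.525  0.3371 0.2873] yaw 162.1 z [-0.001 -0.001 -1.   ] open 0.0853 gf 0.0 F [ 0.7 -0.8  1.2]
d [-0.0, 0.0651, 0.0372] a [-0.001, -0.0, -0.005]
d [-0.0001, 0.0651, 0.0992] a [-0.001, -0.0, -0.005]
435 [0.54312806 0.40630058 0.19243681] ((0.5455069541931152, 0.4037858843803406), (0.020239535719156265, 0.10941366106271744), 72.33345794677734)
```

Request:
drive_tool(
  increments=[
    {"delta_pos": [0.0, 0.04, 0.0], "angular": [0, 0, 0]},
    {"delta_pos": [0.0, 0.066, 0.01], "angular": [0, 0, 0]},
    {"delta_pos": [0.0, 0.066, 0.04], "angular": [0, 0, 0]},
    {"delta_pos": [0.0, 0.066, 0.07], "angular": [0, 0, 0]},
    {"delta_pos": [0.0, 0.066, 0.09], "angular": [0, 0, 0]},
    {"delta_pos": [0.0, 0.066, 0.099], "angular": [0, 0, 0]},
    {"delta_pos": [0.0, 0.066, 0.099], "angular": [0, 0, 0]},
  ],
)

```text
time: 3.02
ee_pos: [0.5451, 0.3977, 0.1885]
eef_rot: [0.156, 0.988, -0.0, -0.0]
wrist_force: [0.0, 0.3, 0.4]
opening: 0.0853
grasp_force: 0.0
```

Request:
drive_tool(
  grip=1,
  increments=[
    {"delta_pos": [0, 0, 0], "angular": [0, 0, 0]},
    {"delta_pos": [0, 0, 0], "angular": [0, 0, 0]},
    {"delta_pos": [0, 0, 0], "angular": [0, 0, 0]},
    {"delta_pos": [0, 0, 0], "angular": [0, 0, 0]},
    {"delta_pos": [0, 0, 0], "angular": [0, 0, 0]},
    {"delta_pos": [0, 0, 0], "angular": [0, 0, 0]},
    {"delta_pos": [0, 0, 0], "angular": [0, 0, 0]},
  ],
)

```text
time: 3.9
ee_pos: [0.5458, 0.3989, 0.1901]
eef_rot: [0.156, 0.988, 0.001, 0.001]
wrist_force: [1.7, 3.1, 4.4]
opening: 0.018
grasp_force: 58.9
```

Request:
drive_tool(
  increments=[
    {"delta_pos": [0, 0, -0.02], "angular": [0, 0, 0]},
    {"delta_pos": [0, 0, -0.04], "angular": [0, 0, 0]},
    {"delta_pos": [0, 0, -0.07], "angular": [0, 0, 0]},
    {"delta_pos": [0, 0, -0.1], "angular": [0, 0, 0]},
    {"delta_pos": [0, 0, -0.13], "angular": [0, 0, 0]},
    {"delta_pos": [0, 0, -0.15], "angular": [0, 0, 0]},
    {"delta_pos": [0, 0, -0.15], "angular": [0, 0, 0]},
  ],
)

```text
time: 4.78
ee_pos: [0.546, 0.3982, 0.3415]
eef_rot: [0.156, 0.988, 0.001, 0.002]
wrist_force: [0.4, 0.7, -6.3]
opening: 0.0179
grasp_force: 59.2
```

Run:
```python
from h import *
pose();p,d=snap("side","side2");plan((.53,-.399,.34,80))
```

```text
t 4.775 [0.546  0.3982 0.3415] yaw 162.07 z [ 0.004  0.002 -1.   ] open 0.0179 gf 59.2 F [ 0.4  0.7 -6.3]
d [-0.2307, -0.7628, -0.0008] a [0.001, 0.0, 1.432]
```

View pics/side2.png

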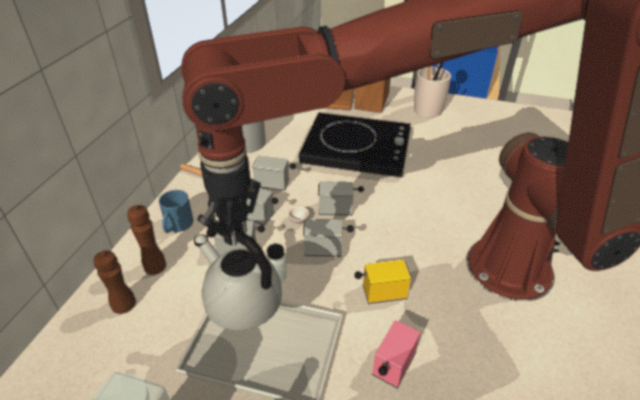

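Request:
drive_tool(
  increments=[
    {"delta_pos": [-0.005, -0.015, 0], "angular": [0, 0, 0]},
    {"delta_pos": [-0.015, -0.05, 0], "angular": [0, 0, 0]},
    {"delta_pos": [-0.03, -0.1, 0], "angular": [0, 0, 0]},
    {"delta_pos": [-0.045, -0.155, 0], "angular": [0, 0, 0]},
    {"delta_pos": [-0.062, -0.21, 0], "angular": [0, 0, 0]},
    {"delta_pos": [-0.08, -0.265, 0], "angular": [0, 0, 0]},
    {"delta_pos": [-0.097, -0.32, 0], "angular": [0, 0, 0]},
    {"delta_pos": [-0.113, -0.375, 0], "angular": [0, 0, 0]},
  ],
)

```text
time: 5.82
ee_pos: [0.5354, 0.0037, 0.337]
eef_rot: [0.156, 0.988, -0.001, -0.002]
wrist_force: [0.7, 0.0, -6.0]
opening: 0.018
grasp_force: 59.2
```

Request:
drive_tool(
  increments=[
    {"delta_pos": [-0.017, -0.055, 0], "angular": [0, 0, 0]},
    {"delta_pos": [-0.033, -0.11, 0], "angular": [0, 0, 0]},
    {"delta_pos": [-0.05, -0.165, 0], "angular": [0, 0, 0]},
    {"delta_pos": [-0.067, -0.22, 0], "angular": [0, 0, 0]},
    {"delta_pos": [-0.084, -0.275, 0], "angular": [0, 0, 0]},
    {"delta_pos": [-0.1, -0.33, 0], "angular": [0, 0, 0]},
    {"delta_pos": [-0.112, -0.37, 0], "angular": [0, 0, 0]},
    {"delta_pos": [-0.117, -0.385, 0], "angular": [0, 0, 0]},
  ],
)

```text
time: 6.82
ee_pos: [0.5277, -0.3989, 0.3364]
eef_rot: [0.158, 0.988, 0.0, -0.002]
wrist_force: [-0.3, 1.0, -6.2]
opening: 0.0177
grasp_force: 59.3
```

Run:
```python
from h import *
pose();plan((.53,-.399,.26,162.1),(.53,-.399,.238,162.1))
p,d=snap("side");P=cloud("side",d)
K=(P[...,1]<-.28)&(P[...,1]>-.52)&(P[...,0]>.35)&(P[...,0]<.7)&(P[...,2]>.08)
print("bottom",np.percentile(P[K][:,2],[0,1,2,5]))
```

```text
t 6.825 [ 0.5277 -0.3989  0.3364] yaw 161.87 z [-0.004  0.001 -1.   ] open 0.0177 gf 59.3 F [-0.3  1.  -6.2]
d [-0.0026, 0.0007, 0.0764] a [-0.0, -0.004, -0.004]
d [-0.0026, 0.0007, 0.0984] a [-0.0, -0.004, -0.004]
bottom [0.15105855 0.15952187 0.16267837 0.17066414]
```

Request:
drive_tool(
  increments=[
    {"delta_pos": [-0.002, 0, 0.025], "angular": [0, 0, 0]},
    {"delta_pos": [-0.002, 0, 0.05], "angular": [0, 0, 0]},
    {"delta_pos": [-0.002, 0, 0.07], "angular": [0, 0, 0]},
    {"delta_pos": [-0.002, 0, 0.085], "angular": [0, 0, 0]},
    {"delta_pos": [-0.002, 0, 0.092], "angular": [0, 0, 0]},
    {"delta_pos": [-0.002, 0, 0.097], "angular": [0, 0, 0]},
    {"delta_pos": [-0.002, 0, 0.099], "angular": [0, 0, 0]},
    {"delta_pos": [-0.002, 0, 0.1], "angular": [0, 0, 0]},
  ],
)

```text
time: 7.88
ee_pos: [0.5324, -0.3969, 0.2396]
eef_rot: [0.156, 0.988, -0.0, 0.001]
wrist_force: [-0.4, 0.4, -5.7]
opening: 0.0182
grasp_force: 59.2
```

Request:
drive_tool(
  increments=[
    {"delta_pos": [0, 0, 0.002], "angular": [0, 0, 0]},
    {"delta_pos": [0, 0, 0.003], "angular": [0, 0, 0]},
    {"delta_pos": [0, 0, 0.004], "angular": [0, 0, 0]},
    {"delta_pos": [0, 0, 0.004], "angular": [0, 0, 0]},
  ],
)

```text
time: 8.38
ee_pos: [0.5324, -0.3966, 0.236]
eef_rot: [0.156, 0.988, -0.0, 0.001]
wrist_force: [-0.9, 2.2, -1.3]
opening: 0.0178
grasp_force: 59.8
```

Request:
drive_tool(
  grip=-1,
  increments=[
    {"delta_pos": [0, 0, 0.001], "angular": [0, 0, 0]},
    {"delta_pos": [0, 0, 0], "angular": [0, 0, 0]},
    {"delta_pos": [0, 0, 0], "angular": [0, 0, 0]},
    {"delta_pos": [0, 0, 0], "angular": [0, 0, 0]},
    {"delta_pos": [0, 0, -0.02], "angular": [0, 0, 0]},
    {"delta_pos": [0, 0, -0.05], "angular": [0, 0, 0]},
    {"delta_pos": [0, 0, -0.08], "angular": [0, 0, 0]},
    {"delta_pos": [0, 0, -0.08], "angular": [0, 0, 0]},
  ],
)

```text
time: 9.38
ee_pos: [0.5337, -0.398, 0.3207]
eef_rot: [0.156, 0.988, -0.003, 0.004]
wrist_force: [0.7, -0.1, -0.1]
opening: 0.0854
grasp_force: 0.0
```

```bash
cat >> meas.py <<'E'
def show(cam="top"):
    p,d=snap(cam);P=cloud(cam,d)
    for o in caddies(p,d,cam):
        a=np.radians(o[5]);e=np.array([np.cos(a),np.sin(a)]);c=np.array(o[1:3])
        print(o[0],"L%.3f W%.3f yaw %.1f origin %s pull %s"%(o[3],o[4],o[5],(c+.016*e).round(3),(c-.054*e).round(3)))
    return p,d,P
E
python3 - <<'E'
from h import *;from meas import *
pose();p,d,P=show()
K=(P[...,1]<-.28)&(P[...,1]>-.52)&(P[...,0]>.35)&(P[...,0]<.7)
H=K&(P[...,2]>.225);print("handle",P[H].mean(0),np.percentile(P[H][:,2],95))
B=K&(P[...,2]>.09)&(P[...,2]<.155);print("body",cv2.minEnclosingCircle(P[B][:,:2].astype(np.float32)))
E
```

```text
t 9.375 [ 0.5337 -0.398   0.3207] yaw 162.08 z [ 0.007 -0.006 -1.   ] open 0.0854 gf 0.0 F [ 0.7 -0.1 -0.1]
[358. 145.] L0.131 W0.059 yaw 5.0 origin [ 0.711 -0.145] pull [ 0.641 -0.151]
[267. 149.] L0.131 W0.058 yaw 17.3 origin [0.696 0.147] pull [0.629 0.126]
[311. 147.] L0.129 W0.058 yaw -5.6 origin [0.706 0.005] pull [0.636 0.012]
[340. 214.] L0.130 W0.058 yaw 15.2 origin [ 0.489 -0.087] pull [ 0.422 -0.106]
[288. 217.] L0.130 W0.058 yaw 15.3 origin [0.479 0.077] pull [0.412 0.059]
[252. 266.] L0.073 W0.059 yaw 85.2 origin [0.331 0.195] pull [0.325 0.125]
handle [ 0.48735879 -0.36122903  0.61352669] 0.6701818614348986
body ((0.5344018340110779, -0.3885233998298645), 0.07350197434425354)
```

Run:
```python
from h import *
plan((.641,-.151,.15,185),(.641,-.151,.080,185))
```

```text
d [-0.0263, 0.268, 0.1674] a [-0.003, 0.004, -0.4]
d [-0.026, 0.2681, 0.2374] a [-0.003, 0.004, -0.4]
```

Request:
drive_tool(
  increments=[
    {"delta_pos": [-0.006, 0.06, 0], "angular": [0, 0, -0.1]},
    {"delta_pos": [-0.012, 0.12, 0.01], "angular": [0, 0, -0.2]},
    {"delta_pos": [-0.018, 0.175, 0.035], "angular": [0, 0, -0.3]},
    {"delta_pos": [-0.023, 0.23, 0.065], "angular": [0, 0, -0.4]},
    {"delta_pos": [-0.026, 0.26, 0.11], "angular": [0, 0, -0.4]},
    {"delta_pos": [-0.026, 0.268, 0.165], "angular": [0, 0, -0.4]},
    {"delta_pos": [-0.026, 0.268, 0.21], "angular": [0, 0, -0.4]},
    {"delta_pos": [-0.026, 0.268, 0.237], "angular": [0, 0, -0.4]},
  ],
)

```text
time: 10.42
ee_pos: [0.6359, -0.148, 0.0726]
eef_rot: [-0.044, 0.999, 0.001, -0.004]
wrist_force: [0.0, -0.7, -0.1]
opening: 0.0854
grasp_force: 0.0
```

Request:
drive_tool(
  grip=1,
  increments=[
    {"delta_pos": [0, 0, 0], "angular": [0, 0, 0]},
    {"delta_pos": [0, 0, 0], "angular": [0, 0, 0]},
    {"delta_pos": [0, 0, 0], "angular": [0, 0, 0]},
    {"delta_pos": [0, 0, 0], "angular": [0, 0, 0]},
    {"delta_pos": [0, 0, 0], "angular": [0, 0, 0]},
    {"delta_pos": [0, 0, 0], "angular": [0, 0, 0]},
  ],
)

```text
time: 11.18
ee_pos: [0.6405, -0.1502, 0.08]
eef_rot: [-0.044, 0.999, -0.001, 0.001]
wrist_force: [-1.3, -0.5, 5.7]
opening: 0.0164
grasp_force: 58.4
```

```bash
python3 -c "
from h import *
pose();p,d=snap('side');cv2.imwrite('pics/s3.png',cv2.resize(p[120:270,180:420],None,fx=2.5,fy=2.5))"
```

```text
t 11.175 [ 0.6405 -0.1502  0.08  ] yaw -175.01 z [ 0.003 -0.001 -1.   ] open 0.0164 gf 58.4 F [-1.3 -0.5  5.7]
```

View pics/s3.png

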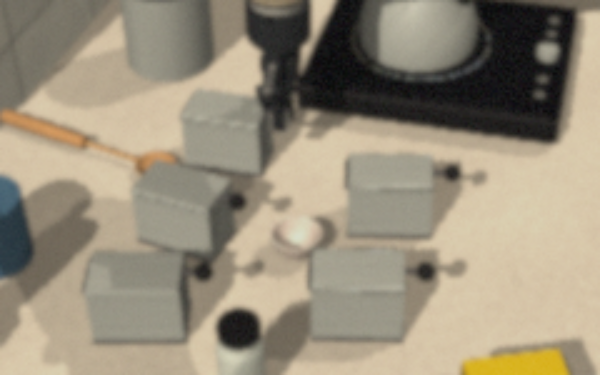

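The gripper is closed on the pull of the far right-hand back caddy (crop around (280,90)) and the kettle stands on the ring. Next I swing the lid, release it, and re-pinch to test it.

Request:
drive_tool(
  increments=[
    {"delta_pos": [-0.003, 0, -0.023], "angular": [0, 0, 0]},
    {"delta_pos": [-0.011, 0, -0.046], "angular": [0, 0, 0]},
    {"delta_pos": [-0.023, 0, -0.066], "angular": [0, 0, 0]},
    {"delta_pos": [-0.039, 0, -0.083], "angular": [0, 0, 0]},
    {"delta_pos": [-0.058, 0, -0.097], "angular": [0, 0, 0]},
    {"delta_pos": [-0.079, 0, -0.107], "angular": [0, 0, 0]},
    {"delta_pos": [-0.103, 0, -0.113], "angular": [0, 0, 0]},
    {"delta_pos": [-0.103, 0, -0.113], "angular": [0, 0, 0]},
  ],
)

```text
time: 12.22
ee_pos: [0.743, -0.1403, 0.1912]
eef_rot: [-0.044, 0.999, -0.0, 0.001]
wrist_force: [-0.9, -0.7, 0.6]
opening: 0.0001
grasp_force: 0.0
```

Request:
drive_tool(
  grip=-1,
  increments=[
    {"delta_pos": [0, 0, 0], "angular": [0, 0, 0]},
    {"delta_pos": [0, 0, 0], "angular": [0, 0, 0]},
    {"delta_pos": [0, 0, 0], "angular": [0, 0, 0]},
    {"delta_pos": [0, 0, 0], "angular": [0, 0, 0]},
    {"delta_pos": [0, 0, 0], "angular": [0, 0, 0]},
    {"delta_pos": [0, 0, 0], "angular": [0, 0, 0]},
    {"delta_pos": [0, 0, 0], "angular": [0, 0, 0]},
    {"delta_pos": [0, 0, 0], "angular": [0, 0, 0]},
  ],
)

```text
time: 13.22
ee_pos: [0.7419, -0.1406, 0.1909]
eef_rot: [-0.044, 0.999, 0.0, -0.0]
wrist_force: [0.4, 0.3, -0.4]
opening: 0.0854
grasp_force: 0.0
```

```bash
python3 -c "
from h import *
pose();p,d=snap('side');cv2.imwrite('pics/s4.png',cv2.resize(p[120:270,180:420],None,fx=2.5,fy=2.5))
from meas import *;show()"
```

```text
t 13.225 [ 0.7419 -0.1406  0.1909] yaw -175.0 z [-0. -0. -1.] open 0.0854 gf 0.0 F [ 0.4  0.3 -0.4]
[311. 147.] L0.130 W0.058 yaw -5.2 origin [0.706 0.005] pull [0.636 0.011]
[267. 149.] L0.131 W0.058 yaw 17.1 origin [0.697 0.147] pull [0.63  0.126]
[288. 217.] L0.130 W0.058 yaw 15.4 origin [0.479 0.077] pull [0.411 0.059]
```

View pics/s4.png

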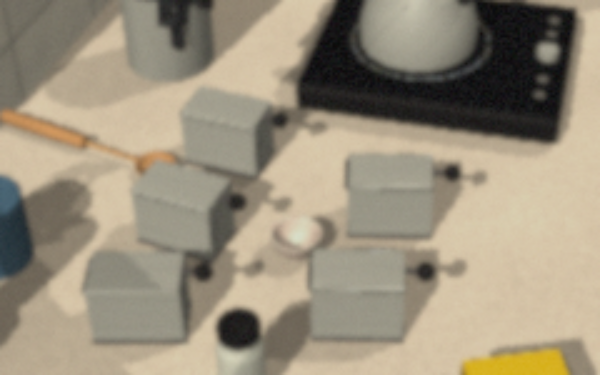

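```bash
cat >> meas.py <<'E'
def pulls(cam,h=.076,p=None):
    if p is None:p=r.camera(cam)[0]
    m=(p.max(2)<75).astype(np.uint8);n,l,s,c=cv2.connectedComponentsWithStats(m)
    for i in range(1,n):
        if 6<s[i,4]<90:
            w=onplane(cam,c[i][0],c[i][1],h)
            if .3<w[0]<.85 and abs(w[1])<.35: print(cam,c[i].round(1),s[i,4],w.round(4)[:2])
E
python3 - <<'E'
from h import *;from meas import *
pulls("side");pulls("top");z=np.load("top0.npz");pulls("top",p=z["p"]);z=np.load("side0.npz");pulls("side",p=z["p"])
E
```

```text
side [291.1 167.6] 27 [ 0.6411 -0.1433]
side [360.1 188.8] 21 [ 0.4206 -0.1058]
side [273.7 200.5] 34 [0.6367 0.013 ]
side [260.8 227.4] 41 [0.6303 0.1222]
side [172.1 228.4] 27 [0.8472 0.1923]
side [349.6 228.3] 29 [0.4102 0.0587]
side [358.  274.7] 29 [0.3538 0.2035]
top [371.1 153.6] 9 [ 0.6783 -0.1863]
top [308.4 165.7] 17 [0.6374 0.0125]
top [271.6 167.4] 15 [0.631  0.1288]
top [317.2 183.5] 11 [ 0.5803 -0.0156]
top [360.7 201.8] 39 [ 0.5231 -0.1523]
top [292.6 237.5] 11 [0.41   0.0593]
top [417.7 108.8] 27 [ 0.8273 -0.3376]
top [308.4 165.2] 26 [0.6391 0.0126]
top [360.2 164.1] 21 [ 0.6439 -0.1515]
top [270.8 166.9] 27 [0.6326 0.1314]
top [208.  194.4] 86 [0.5432 0.3262]
top [345.5 234.1] 15 [ 0.4214 -0.1045]
top [292.5 237.1] 15 [0.4109 0.0599]
top [245.2 255.5] 10 [0.3533 0.2047]
side [292.5 165.7] 22 [ 0.6402 -0.1534]
side [360.2 189. ] 23 [ 0.4203 -0.105 ]
side [273.7 200.4] 33 [0.6369 0.0127]
side [260.8 227.3] 42 [0.6305 0.1218]
side [349.6 228.1] 44 [0.4104 0.0582]
side [174.2 227.6] 12 [0.8438 0.1879]
side [357.9 274.7] 32 [0.354  0.2036]
```

Run:
```python
from h import *;from meas import *
show("side");plan((.6,-.10,.2,180),)
```

```text
[347. 138.] L0.155 W0.083 yaw 7.0 origin [ 0.543 -0.348] pull [ 0.473 -0.356]
[272. 164.] L0.131 W0.066 yaw -1.6 origin [ 0.709 -0.144] pull [ 0.639 -0.142]
[338. 189.] L0.132 W0.066 yaw 13.7 origin [ 0.488 -0.085] pull [ 0.42  -0.101]
[254. 195.] L0.132 W0.064 yaw -3.7 origin [0.704 0.007] pull [0.634 0.012]
[235. 229.] L0.131 W0.063 yaw 14.9 origin [0.697 0.149] pull [0.629 0.131]
[325. 228.] L0.129 W0.060 yaw 16.4 origin [0.479 0.08 ] pull [0.412 0.061]
[372. 272.] L0.071 W0.062 yaw -89.7 origin [0.331 0.17 ] pull [0.331 0.24 ]
d [0.1378, 0.0528, -0.0091] a [-0.0, 0.0, 0.087]
```

Run:
```python
from h import *
plan((.641,-.142,.13,178.4),(.641,-.142,.076,178.4))
```

```text
d [0.1006, 0.0074, 0.0609] a [-0.0, 0.0, 0.115]
d [0.1006, 0.0074, 0.1149] a [-0.0, 0.0, 0.115]
```

Request:
drive_tool(
  increments=[
    {"delta_pos": [0.05, 0.004, 0.0], "angular": [0, 0, 0.06]},
    {"delta_pos": [0.1, 0.007, 0.01], "angular": [0, 0, 0.115]},
    {"delta_pos": [0.1, 0.007, 0.04], "angular": [0, 0, 0.115]},
    {"delta_pos": [0.1, 0.007, 0.075], "angular": [0, 0, 0.115]},
    {"delta_pos": [0.1, 0.007, 0.1], "angular": [0, 0, 0.115]},
    {"delta_pos": [0.1, 0.007, 0.115], "angular": [0, 0, 0.115]},
    {"delta_pos": [0.1, 0.007, 0.115], "angular": [0, 0, 0.115]},
  ],
)

```text
time: 14.35
ee_pos: [0.6408, -0.142, 0.0746]
eef_rot: [0.014, 1.0, 0.0, -0.001]
wrist_force: [-0.7, -0.1, -0.3]
opening: 0.0857
grasp_force: 0.0
```

Request:
drive_tool(
  grip=1,
  increments=[
    {"delta_pos": [0, 0, 0], "angular": [0, 0, 0]},
    {"delta_pos": [0, 0, 0], "angular": [0, 0, 0]},
    {"delta_pos": [0, 0, 0], "angular": [0, 0, 0]},
    {"delta_pos": [0, 0, 0], "angular": [0, 0, 0]},
    {"delta_pos": [0, 0, 0], "angular": [0, 0, 0]},
    {"delta_pos": [0, 0, 0], "angular": [0, 0, 0]},
  ],
)

```text
time: 15.1
ee_pos: [0.642, -0.1426, 0.0767]
eef_rot: [0.014, 1.0, -0.0, 0.0]
wrist_force: [-1.1, -0.4, 4.4]
opening: 0.0166
grasp_force: 58.4
```

Request:
drive_tool(
  increments=[
    {"delta_pos": [-0.001, 0, -0.012], "angular": [0, 0, 0]},
    {"delta_pos": [-0.003, 0, -0.023], "angular": [0, 0.05, 0]},
    {"delta_pos": [-0.006, 0, -0.035], "angular": [0, 0.1, 0]},
    {"delta_pos": [-0.011, 0, -0.046], "angular": [0, 0.15, 0]},
  ],
)

```text
time: 15.6
ee_pos: [0.6515, -0.1421, 0.1213]
eef_rot: [0.014, 0.997, 0.002, -0.077]
wrist_force: [-0.4, 0.5, -2.5]
opening: 0.0167
grasp_force: 58.5
```

Run:
```python
from h import *;from meas import *
pose();show("side")
```

```text
t 15.6 [ 0.6515 -0.1421  0.1213] yaw 178.41 z [-0.154  0.005 -0.988] open 0.0167 gf 58.5 F [-0.4  0.5 -2.5]
[347. 138.] L0.155 W0.077 yaw 6.6 origin [ 0.542 -0.348] pull [ 0.473 -0.356]
[338. 189.] L0.131 W0.063 yaw 13.3 origin [ 0.488 -0.084] pull [ 0.42 -0.1 ]
[254. 195.] L0.133 W0.064 yaw -7.0 origin [0.704 0.007] pull [0.635 0.016]
[236. 229.] L0.130 W0.061 yaw 19.6 origin [0.696 0.151] pull [0.631 0.127]
[325. 228.] L0.129 W0.060 yaw 15.7 origin [0.479 0.08 ] pull [0.411 0.061]
[372. 272.] L0.073 W0.063 yaw 89.9 origin [0.331 0.203] pull [0.331 0.133]
```

Request:
drive_tool(
  increments=[
    {"delta_pos": [-0.0088, 0, -0.0219], "angular": [0, 0.05, 0]},
    {"delta_pos": [-0.0218, 0, -0.0415], "angular": [0, 0.12, 0]},
    {"delta_pos": [-0.0385, 0, -0.0582], "angular": [0, 0.2, 0]},
    {"delta_pos": [-0.048, 0, -0.0652], "angular": [0, 0.25, 0]},
    {"delta_pos": [-0.058, 0, -0.0713], "angular": [0, 0.3, 0]},
    {"delta_pos": [-0.0688, 0, -0.0762], "angular": [0, 0.35, 0]},
    {"delta_pos": [-0.082, 0, -0.081], "angular": [0, 0.35, 0]},
    {"delta_pos": [-0.082, 0, -0.081], "angular": [0, 0.35, 0]},
  ],
)

```text
time: 16.65
ee_pos: [0.7457, -0.1447, 0.1874]
eef_rot: [0.013, 0.969, 0.004, -0.248]
wrist_force: [-0.3, 0.7, -2.7]
opening: 0.0164
grasp_force: 58.7
```

```bash
python3 -c "
from h import *
pose();p,d=snap('side');cv2.imwrite('pics/s5.png',cv2.resize(p[100:270,180:420],None,fx=2.5,fy=2.5))"
```

```text
t 16.65 [ 0.7457 -0.1447  0.1874] yaw 178.49 z [-0.481  0.014 -0.877] open 0.0164 gf 58.7 F [-0.3  0.7 -2.7]
```

View pics/s5.png

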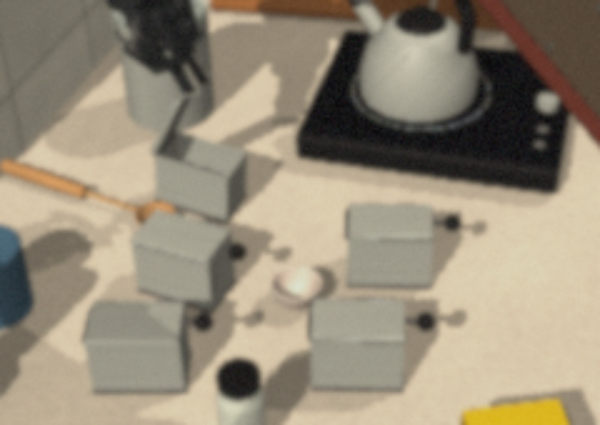

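The lid is held up at crop (175,125), with the box dragged slightly back. Next I release it and look again.

Request:
drive_tool(
  grip=-1,
  increments=[
    {"delta_pos": [0, 0, 0], "angular": [0, 0, 0]},
    {"delta_pos": [0, 0, 0], "angular": [0, 0, 0]},
    {"delta_pos": [0, 0, 0], "angular": [0, 0, 0]},
    {"delta_pos": [0, 0, 0], "angular": [0, 0, 0]},
    {"delta_pos": [0, 0, 0], "angular": [0, 0, 0]},
    {"delta_pos": [0, 0, -0.03], "angular": [0, 0, 0]},
    {"delta_pos": [0, 0, -0.06], "angular": [0, 0, 0]},
    {"delta_pos": [0, 0, -0.06], "angular": [0, 0, 0]},
  ],
)

```text
time: 17.7
ee_pos: [0.7762, -0.1462, 0.2456]
eef_rot: [0.014, 0.97, 0.003, -0.244]
wrist_force: [0.3, 0.3, 0.2]
opening: 0.0851
grasp_force: 0.0
```

```bash
cat >> meas.py <<'E'
def lid(cam,cx,cy,yaw,d=None,zlo=.086,w=.025):
    # lid points above the box; angle by fitting from hinge
    if d is None: d=r.camera(cam)[1]
    P=cloud(cam,d);a=np.radians(yaw);q=P-np.array([cx,cy,0]);x=q[...,0]*np.cos(a)+q[...,1]*np.sin(a);y=-q[...,0]*np.sin(a)+q[...,1]*np.cos(a);z=q[...,2]
    k=(abs(y)<w)&(abs(x)<.12)&(z>zlo)&(z<.172)&(d>0)
    X,Z=x[k],z[k];print(cam,"lid pts",k.sum(), [(round(b,3),np.median(X[abs(Z-b)<.01]).round(3)) for b in(.095,.115,.135,.155) if (abs(Z-b)<.01).sum()>3])
E
python3 - <<'E'
from h import *;from meas import *
pose();p,d=snap('side');show("side");cv2.imwrite('pics/s6.png',cv2.resize(p[100:270,180:420],None,fx=2.5,fy=2.5))
# box rim: height 0.06-0.075 near C
P=cloud("side",d);k=(P[...,2]>.05)&(P[...,2]<.078)&(P[...,0]>.62)&(P[...,0]<.8)&(P[...,1]>-.22)&(P[...,1]<-.08);print(k.sum(),cv2.minAreaRect(P[k][:,:2].astype(np.float32)))
pulls("side",.18)
E
```

```text
t 17.7 [ 0.7762 -0.1462  0.2456] yaw 178.37 z [-0.474  0.012 -0.881] open 0.0851 gf 0.0 F [0.3 0.3 0.2]
[346. 138.] L0.155 W0.080 yaw 6.1 origin [ 0.544 -0.349] pull [ 0.474 -0.357]
[260. 162.] L0.129 W0.065 yaw -5.4 origin [ 0.749 -0.144] pull [ 0.679 -0.137]
[338. 189.] L0.132 W0.063 yaw 14.0 origin [ 0.488 -0.085] pull [ 0.421 -0.102]
[254. 195.] L0.132 W0.066 yaw -6.4 origin [0.705 0.005] pull [0.636 0.013]
[235. 229.] L0.130 W0.061 yaw 17.0 origin [0.696 0.151] pull [0.629 0.13 ]
[325. 228.] L0.129 W0.061 yaw 16.6 origin [0.479 0.08 ] pull [0.412 0.06 ]
[372. 272.] L0.073 W0.062 yaw -90.0 origin [0.331 0.169] pull [0.331 0.239]
313 ((0.7332297563552856, -0.14394178986549377), (0.06597249209880829, 0.13090622425079346), 86.48159790039062)
side [259.1 114.6] 9 [ 0.775  -0.2403]
side [278.4 165.6] 21 [ 0.6264 -0.0119]
side [360.2 188.8] 20 [0.3973 0.0194]
side [273.7 200.4] 33 [0.5876 0.1239]
side [144.7 219.4] 83 [0.8484 0.2734]
side [260.8 227.5] 40 [0.5817 0.2205]
side [172. 229.] 20 [0.7719 0.2834]
side [349.6 228.3] 29 [0.3883 0.1643]
side [358.2 274.6] 27 [0.3384 0.2912]
```

View pics/s6.png

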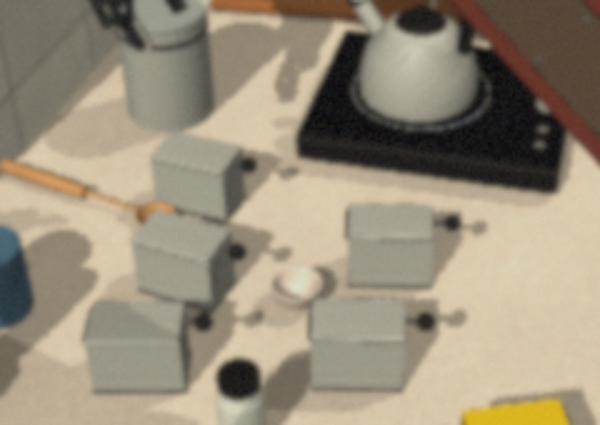

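The lid dropped shut (crop (200,150)), so this caddy is free, but pinching drags the box. I'll switch to pushing the ball from below with closed fingers leaning 45° forward.

```bash
cat >> h.py <<'E'
def start(ball,yc,back=0.0):
    a=np.radians(yc);e=np.array([np.cos(a),np.sin(a)]);b=np.array(ball)-(.032+back)*e
    return (b[0],b[1],.058+back,180+yc,-45)
E
python3 - <<'E'
from h import *
A=start((.680,-.138),-5.4,.07);B=start((.680,-.138),-5.4)
print(np.round(A,3),np.round(B,3));plan((A[0],A[1],.25,A[3],-45),A);plan(B,start=A)
E
```

```text
[ 5.780e-01 -1.280e-01  1.280e-01  1.746e+02 -4.500e+01] [ 6.480e-01 -1.350e-01  5.800e-02  1.746e+02 -4.500e+01]
d [0.1761, 0.0121, 0.0862] a [0.011, -1.287, 0.07]
d [0.1174, 0.012, 0.1931] a [0.011, -1.287, 0.07]
d [-0.0, -0.0, 0.099] a [0.0, 0.0, 0.0]
```

Request:
drive_tool(
  grip=1,
  increments=[
    {"delta_pos": [0.05, 0.003, 0.02], "angular": [0, -0.18, 0.01]},
    {"delta_pos": [0.1, 0.006, 0.04], "angular": [0.0, -0.36, 0.02]},
    {"delta_pos": [0.145, 0.009, 0.065], "angular": [0.0, -0.54, 0.03]},
    {"delta_pos": [0.176, 0.012, 0.086], "angular": [0.01, -0.72, 0.04]},
    {"delta_pos": [0.176, 0.012, 0.086], "angular": [0.01, -0.9, 0.05]},
    {"delta_pos": [0.176, 0.012, 0.086], "angular": [0.01, -1.08, 0.06]},
    {"delta_pos": [0.15, 0.012, 0.13], "angular": [0.011, -1.26, 0.07]},
    {"delta_pos": [0.117, 0.012, 0.193], "angular": [0.011, -1.287, 0.07]},
  ],
)

```text
time: 18.85
ee_pos: [0.583, -0.116, 0.1664]
eef_rot: [0.046, 0.931, -0.018, 0.361]
wrist_force: [1.3, 2.4, 0.2]
opening: -0.0003
grasp_force: 0.0
```

Run:
```python
from h import *;from meas import *
pose();show("side");print(r.state()["joint_positions"].round(2));plan(start((.680,-.138),-5.4))
```

```text
t 18.85 [ 0.583  -0.116   0.1664] yaw 174.42 z [ 0.671 -0.067 -0.738] open -0.0003 gf 0.0 F [1.3 2.4 0.2]
[357. 139.] L0.115 W0.029 yaw 46.5 origin [ 0.496 -0.332] pull [ 0.447 -0.383]
[260. 162.] L0.129 W0.066 yaw -4.3 origin [ 0.747 -0.143] pull [ 0.677 -0.138]
[337. 189.] L0.131 W0.064 yaw 15.7 origin [ 0.488 -0.085] pull [ 0.421 -0.104]
[254. 195.] L0.133 W0.063 yaw -6.1 origin [0.705 0.007] pull [0.635 0.015]
[236. 229.] L0.130 W0.060 yaw 16.6 origin [0.696 0.15 ] pull [0.629 0.13 ]
[324. 228.] L0.129 W0.062 yaw 15.7 origin [0.479 0.081] pull [0.411 0.062]
[372. 272.] L0.073 W0.062 yaw 89.3 origin [0.331 0.203] pull [0.331 0.133]
[-0.42 -0.05  2.25  0.73  0.32 -2.52]
d [0.0119, -0.0164, 0.1223] a [0.002, -0.058, -0.005]
```

```bash
cat >> h.py <<'E'
def swing(ths,taus,off=.002):
    b=lambda t:np.array([-.118*np.cos(t+.034),.118*np.sin(t+.034)])
    # X,Z caddy plane; f at tau: (-sin,-cos); tcp = ball - off*f
    tcp=lambda t,a:b(t)+off*np.array([np.sin(a),np.cos(a)])
    a0=taus[0];p0=tcp(ths[0],a0)
    for t,a in zip(ths[1:],taus[1:]):
        d=tcp(t,a)-p0;tx,tz=-d[0],-d[1]
        print("th %.2f"%t,np.round([tx*np.cos(a0)-tz*np.sin(a0),0,tx*np.sin(a0)+tz*np.cos(a0)],4).tolist(),round(a-a0,3))
E
python3 - <<'E'
from h import *
f=lambda t:np.clip(.45*np.array(t),0,.7)
A=[0,.06,.15,.25,.35,.46,.57,.68,.8];B=[.8,.92,1.04,1.16,1.27,1.36,1.42];C=[.8,.92,1.04,1.16,1.28,1.4,1.52,1.64,1.75]
for L in(A,B,C): swing(L,f(L));print()
plan((.679,-.138,.13,175.5),(.679,-.138,.078,175.5))
E
```

```text
th 0.06 [-0.0005, 0.0, -0.0071] 0.027
th 0.15 [-0.0021, 0.0, -0.0176] 0.068
th 0.25 [-0.0049, 0.0, -0.029] 0.112
th 0.35 [-0.0088, 0.0, -0.0402] 0.158
th 0.46 [-0.0145, 0.0, -0.0519] 0.207
th 0.57 [-0.0213, 0.0, -0.0629] 0.256
th 0.68 [-0.0294, 0.0, -0.0732] 0.306
th 0.80 [-0.0393, 0.0, -0.0833] 0.36

th 0.92 [-0.0073, 0.0, -0.0122] 0.054
th 1.04 [-0.016, 0.0, -0.0234] 0.108
th 1.16 [-0.026, 0.0, -0.0335] 0.162
th 1.27 [-0.0362, 0.0, -0.0417] 0.211
th 1.36 [-0.0451, 0.0, -0.0475] 0.252
th 1.42 [-0.0514, 0.0, -0.0509] 0.279

th 0.92 [-0.0073, 0.0, -0.0122] 0.054
th 1.04 [-0.016, 0.0, -0.0234] 0.108
th 1.16 [-0.026, 0.0, -0.0335] 0.162
th 1.28 [-0.0372, 0.0, -0.0423] 0.216
th 1.40 [-0.0493, 0.0, -0.0498] 0.27
th 1.52 [-0.0622, 0.0, -0.0558] 0.324
th 1.64 [-0.0757, 0.0, -0.0602] 0.34
th 1.75 [-0.0884, 0.0, -0.0628] 0.34

d [-0.0591, -0.016, 0.0891] a [-0.001, 0.727, -0.019]
d [-0.0246, -0.0163, 0.1279] a [-0.001, 0.727, -0.019]
```

Request:
drive_tool(
  grip=-1,
  increments=[
    {"delta_pos": [-0.04, -0.005, 0.0], "angular": [0, 0.18, 0]},
    {"delta_pos": [-0.065, -0.01, 0.03], "angular": [0, 0.36, -0.01]},
    {"delta_pos": [-0.065, -0.016, 0.065], "angular": [0, 0.54, -0.019]},
    {"delta_pos": [-0.059, -0.016, 0.089], "angular": [0, 0.727, -0.019]},
    {"delta_pos": [-0.045, -0.016, 0.105], "angular": [0, 0.727, -0.019]},
    {"delta_pos": [-0.03, -0.016, 0.122], "angular": [0, 0.727, -0.019]},
    {"delta_pos": [-0.025, -0.016, 0.128], "angular": [0, 0.727, -0.019]},
    {"delta_pos": [-0.025, -0.016, 0.128], "angular": [0, 0.727, -0.019]},
  ],
)

```text
time: 19.9
ee_pos: [0.6884, -0.1423, 0.0918]
eef_rot: [0.039, 0.999, -0.004, 0.006]
wrist_force: [-0.6, -0.1, -0.4]
opening: 0.0857
grasp_force: 0.0
```

Run:
```python
from h import *;from meas import *
pose();show("side");plan((.679,-.138,.078,175.5))
```

```text
t 19.9 [ 0.6884 -0.1423  0.0918] yaw 175.53 z [ 0.012 -0.009 -1.   ] open 0.0857 gf 0.0 F [-0.6 -0.1 -0.4]
[346. 138.] L0.154 W0.077 yaw 6.7 origin [ 0.543 -0.349] pull [ 0.473 -0.357]
[254. 161.] L0.087 W0.060 yaw -5.1 origin [ 0.768 -0.145] pull [ 0.698 -0.139]
[338. 189.] L0.131 W0.067 yaw 14.4 origin [ 0.488 -0.084] pull [ 0.42  -0.101]
[254. 195.] L0.133 W0.063 yaw -4.1 origin [0.705 0.008] pull [0.635 0.013]
[235. 229.] L0.131 W0.061 yaw 16.7 origin [0.697 0.149] pull [0.63  0.129]
[324. 228.] L0.129 W0.064 yaw 16.7 origin [0.479 0.079] pull [0.412 0.059]
[372. 272.] L0.071 W0.063 yaw -89.9 origin [0.332 0.17 ] pull [0.331 0.24 ]
d [0.0109, 0.0038, 0.0149] a [-0.008, 0.015, 0.001]
```

Request:
drive_tool(
  increments=[
    {"delta_pos": [0.01, 0.004, 0.004], "angular": [-0.008, 0.015, 0]},
    {"delta_pos": [0.011, 0.004, 0.014], "angular": [-0.008, 0.015, 0]},
    {"delta_pos": [0.011, 0.004, 0.014], "angular": [-0.008, 0.015, 0]},
  ],
)

```text
time: 20.32
ee_pos: [0.6785, -0.1373, 0.0774]
eef_rot: [0.039, 0.999, 0.0, -0.001]
wrist_force: [-0.4, 0.5, 0.3]
opening: 0.0852
grasp_force: 0.0
```

Request:
drive_tool(
  grip=1,
  increments=[
    {"delta_pos": [0, 0, 0], "angular": [0, 0, 0]},
    {"delta_pos": [0, 0, 0], "angular": [0, 0, 0]},
    {"delta_pos": [0, 0, 0], "angular": [0, 0, 0]},
    {"delta_pos": [0, 0, 0], "angular": [0, 0, 0]},
    {"delta_pos": [0, 0, 0], "angular": [0, 0, 0]},
    {"delta_pos": [0, 0, 0], "angular": [0, 0, 0]},
  ],
)

```text
time: 21.08
ee_pos: [0.6798, -0.138, 0.079]
eef_rot: [0.039, 0.999, -0.0, -0.0]
wrist_force: [-0.9, -0.6, 1.8]
opening: 0.0164
grasp_force: 58.4
```

Request:
drive_tool(
  increments=[
    {"delta_pos": [-0.0005, 0, -0.007], "angular": [0, 0.027, 0]},
    {"delta_pos": [-0.002, 0, -0.0176], "angular": [0, 0.068, 0]},
    {"delta_pos": [-0.005, 0, -0.029], "angular": [0, 0.112, 0]},
    {"delta_pos": [-0.009, 0, -0.04], "angular": [0, 0.158, 0]},
    {"delta_pos": [-0.0145, 0, -0.052], "angular": [0, 0.207, 0]},
    {"delta_pos": [-0.0213, 0, -0.063], "angular": [0, 0.256, 0]},
    {"delta_pos": [-0.0294, 0, -0.073], "angular": [0, 0.306, 0]},
    {"delta_pos": [-0.0393, 0, -0.083], "angular": [0, 0.36, 0]},
  ],
)

```text
time: 22.08
ee_pos: [0.7182, -0.14, 0.1599]
eef_rot: [0.038, 0.983, 0.008, -0.181]
wrist_force: [-1.7, 0.2, -2.4]
opening: 0.0166
grasp_force: 58.5
```

```bash
cat >> meas.py <<'E'
def box(lo,hi,cam="side",z=(.04,.076)):
    p,d=snap(cam);P=cloud(cam,d);k=(P[...,2]>z[0])&(P[...,2]<z[1])&(P[...,0]>lo[0])&(P[...,0]<hi[0])&(P[...,1]>lo[1])&(P[...,1]<hi[1])
    print("box",k.sum(),np.percentile(P[k][:,0],[1,99]).round(3),np.percentile(P[k][:,1],[1,99]).round(3),cv2.minAreaRect(P[k][:,:2].astype(np.float32)))
    return p,d
E
python3 - <<'E'
from h import *;from meas import *
pose();box((.66,-.2),(.84,-.08))
E
```

```text
t 22.075 [ 0.7182 -0.14    0.1599] yaw 175.62 z [-0.356  0.029 -0.934] open 0.0166 gf 58.5 F [-1.7  0.2 -2.4]
box 575 [0.696 0.797] [-0.178 -0.107] ((0.7466400861740112, -0.14377646148204803), (0.06641161441802979, 0.10166715830564499), 83.39470672607422)
```

Request:
drive_tool(
  increments=[
    {"delta_pos": [-0.0073, 0, -0.0122], "angular": [0, 0.054, 0]},
    {"delta_pos": [-0.016, 0, -0.0234], "angular": [0, 0.108, 0]},
    {"delta_pos": [-0.026, 0, -0.0335], "angular": [0, 0.162, 0]},
    {"delta_pos": [-0.0372, 0, -0.0423], "angular": [0, 0.216, 0]},
    {"delta_pos": [-0.0493, 0, -0.0498], "angular": [0, 0.27, 0]},
    {"delta_pos": [-0.0622, 0, -0.0558], "angular": [0, 0.324, 0]},
    {"delta_pos": [-0.0757, 0, -0.06], "angular": [0, 0.34, 0]},
    {"delta_pos": [-0.0884, 0, -0.063], "angular": [0, 0.34, 0]},
  ],
)

```text
time: 23.12
ee_pos: [0.7954, -0.1444, 0.1866]
eef_rot: [0.036, 0.941, 0.012, -0.336]
wrist_force: [-2.9, -0.4, 2.7]
opening: 0.0161
grasp_force: 59.3
```

Run:
```python
from h import *;from meas import *
pose();p,d=box((.66,-.2),(.88,-.08));cv2.imwrite('pics/s7.png',cv2.resize(p[100:270,180:420],None,fx=2.5,fy=2.5))
```

```text
t 23.125 [ 0.7954 -0.1444  0.1866] yaw 175.56 z [-0.631  0.047 -0.774] open 0.0161 gf 59.3 F [-2.9 -0.4  2.7]
box 598 [0.722 0.821] [-0.177 -0.109] ((0.7723376750946045, -0.14373403787612915), (0.06578647345304489, 0.10022379457950592), 83.56572723388672)
```

View pics/s7.png

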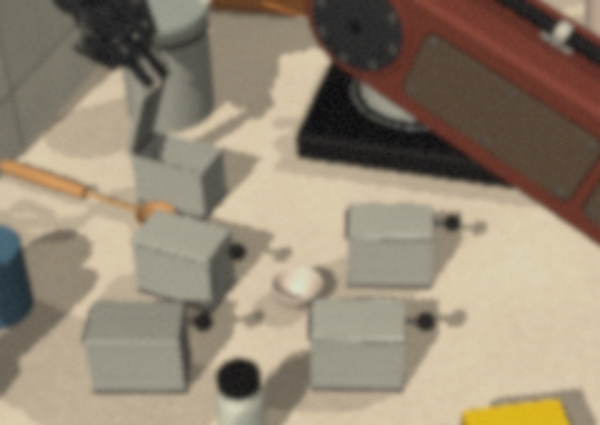

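The lid is up at about 1.3 rad, with the box dragged about 25 mm back (crop (180,165)).

Run:
```python
from h import *
print(r.state()["joint_positions"].round(2));pose();plan((.822,-.148,.184,175.5,40),(.80,-.1447,.187,175.5,63))
```

```text
[-0.23  1.22  0.31 -0.13  2.28 -1.78]
t 23.175 [ 0.7965 -0.1443  0.1873] yaw 175.59 z [-0.627  0.047 -0.778] open 0.0166 gf 59.2 F [-0.1  0.  -3. ]
d [-0.0221, -0.0017, -0.0136] a [-0.003, 0.018, 0.001]
d [-0.0029, -0.0001, -0.002] a [-0.003, 0.42, 0.001]
```

Request:
drive_tool(
  grip=-1,
  increments=[
    {"delta_pos": [0, 0, 0], "angular": [0, 0, 0]},
    {"delta_pos": [0, 0, 0], "angular": [0, 0, 0]},
    {"delta_pos": [0, 0, 0], "angular": [0, 0, 0]},
    {"delta_pos": [0, 0, -0.02], "angular": [0, 0, 0]},
    {"delta_pos": [0.02, 0, -0.04], "angular": [0, -0.15, 0]},
    {"delta_pos": [0.06, 0, -0.04], "angular": [0, -0.3, 0]},
    {"delta_pos": [0.09, 0, -0.02], "angular": [0, -0.48, 0]},
    {"delta_pos": [0.1, 0, 0.0], "angular": [0, -0.66, 0]},
  ],
)

```text
time: 24.18
ee_pos: [0.7203, -0.1389, 0.2548]
eef_rot: [0.038, 0.999, -0.0, -0.033]
wrist_force: [0.3, -1.2, 0.6]
opening: 0.0857
grasp_force: 0.0
```

Run:
```python
from h import *;from meas import *
pose();show("side");pulls("side");plan((.702,-.136,.13,174),(.702,-.136,.078,174))
```

```text
t 24.175 [ 0.7203 -0.1389  0.2548] yaw 175.64 z [-0.067  0.002 -0.998] open 0.0857 gf 0.0 F [ 0.3 -1.2  0.6]
[347. 139.] L0.155 W0.077 yaw 4.2 origin [ 0.545 -0.35 ] pull [ 0.475 -0.355]
[252. 160.] L0.127 W0.063 yaw -3.0 origin [ 0.774 -0.143] pull [ 0.704 -0.14 ]
[337. 189.] L0.131 W0.064 yaw 14.3 origin [ 0.488 -0.085] pull [ 0.421 -0.103]
[254. 195.] L0.134 W0.063 yaw -6.6 origin [0.705 0.007] pull [0.635 0.015]
[235. 229.] L0.130 W0.061 yaw 17.5 origin [0.696 0.151] pull [0.63 0.13]
[324. 228.] L0.129 W0.061 yaw 16.5 origin [0.479 0.081] pull [0.411 0.061]
[372. 272.] L0.074 W0.063 yaw -89.9 origin [0.331 0.171] pull [0.331 0.241]
side [269.9 164.6] 27 [ 0.7072 -0.1389]
side [360.2 188.8] 20 [ 0.4204 -0.1062]
side [273.7 200.5] 34 [0.6367 0.013 ]
side [172.3 227.9] 27 [0.8477 0.1904]
side [260.9 227.2] 43 [0.6305 0.1215]
side [349.6 228.4] 30 [0.4101 0.059 ]
side [358.1 274.7] 28 [0.3536 0.2034]
d [-0.0112, -0.0024, 0.1102] a [0.003, -0.105, 0.029]
d [-0.0167, -0.0026, 0.1619] a [0.003, -0.105, 0.029]
```

Request:
drive_tool(
  increments=[
    {"delta_pos": [-0.008, 0, 0.04], "angular": [0, -0.08, 0.01]},
    {"delta_pos": [-0.014, 0, 0.09], "angular": [0, -0.1, 0.01]},
    {"delta_pos": [-0.018, 0, 0.13], "angular": [0, -0.1, 0.01]},
    {"delta_pos": [-0.02, 0, 0.155], "angular": [0, -0.1, 0.01]},
    {"delta_pos": [-0.021, 0, 0.162], "angular": [0, -0.1, 0.01]},
    {"delta_pos": [-0.021, 0, 0.162], "angular": [0, -0.1, 0.01]},
  ],
)

```text
time: 25.02
ee_pos: [0.7273, -0.1393, 0.0871]
eef_rot: [0.043, 0.999, -0.001, 0.01]
wrist_force: [0.2, -0.5, -1.3]
opening: 0.0858
grasp_force: 0.0
```

Run:
```python
from h import *
pose();plan((.705,-.139,.078,175.5))
```

```text
t 25.025 [ 0.7273 -0.1393  0.0871] yaw 175.1 z [ 0.019 -0.003 -1.   ] open 0.0858 gf 0.0 F [ 0.2 -0.5 -1.3]
d [0.0224, -0.0016, 0.0087] a [-0.002, 0.019, -0.007]
```

Request:
drive_tool(
  increments=[
    {"delta_pos": [0.0224, -0.001, 0.0], "angular": [0, 0.019, 0]},
    {"delta_pos": [0.0224, -0.001, 0.009], "angular": [0, 0.019, 0]},
    {"delta_pos": [0.0224, -0.001, 0.009], "angular": [0, 0.019, 0]},
  ],
)

```text
time: 25.4
ee_pos: [0.705, -0.1383, 0.0772]
eef_rot: [0.043, 0.999, -0.001, 0.0]
wrist_force: [-0.4, -0.1, -0.3]
opening: 0.0854
grasp_force: 0.0
```

Request:
drive_tool(
  grip=1,
  increments=[
    {"delta_pos": [0, 0, 0], "angular": [0, 0, 0]},
    {"delta_pos": [0, 0, 0], "angular": [0, 0, 0]},
    {"delta_pos": [0, 0, 0], "angular": [0, 0, 0]},
    {"delta_pos": [0, 0, 0], "angular": [0, 0, 0]},
    {"delta_pos": [0, 0, 0], "angular": [0, 0, 0]},
  ],
)

```text
time: 26.02
ee_pos: [0.7046, -0.1385, 0.0772]
eef_rot: [0.043, 0.999, -0.001, -0.0]
wrist_force: [-0.6, -0.5, 2.0]
opening: 0.0164
grasp_force: 58.4
```

Request:
drive_tool(
  increments=[
    {"delta_pos": [0.01, 0, 0], "angular": [0, 0, 0]},
    {"delta_pos": [0.03, 0, 0], "angular": [0, 0, 0]},
    {"delta_pos": [0.05, 0, 0], "angular": [0, 0, 0]},
    {"delta_pos": [0.07, 0, 0], "angular": [0, 0, 0]},
    {"delta_pos": [0.085, 0, 0], "angular": [0, 0, 0]},
    {"delta_pos": [0.09, 0, 0], "angular": [0, 0, 0]},
  ],
)

```text
time: 26.78
ee_pos: [0.6141, -0.1301, 0.0774]
eef_rot: [0.043, 0.999, -0.0, 0.0]
wrist_force: [1.2, 1.6, 2.1]
opening: 0.0164
grasp_force: 58.8
```

Request:
drive_tool(
  grip=0.57,
  increments=[
    {"delta_pos": [0, 0, 0], "angular": [0, 0, 0]},
    {"delta_pos": [0, 0, 0], "angular": [0, 0, 0]},
    {"delta_pos": [0, 0, 0], "angular": [0, 0, 0]},
  ],
)

```text
time: 27.15
ee_pos: [0.6149, -0.1305, 0.0765]
eef_rot: [0.043, 0.999, -0.001, -0.001]
wrist_force: [0.7, 0.8, 0.1]
opening: 0.018
grasp_force: 16.0
```

Run:
```python
from h import *;from meas import *
pose();show("side")
```

```text
t 27.15 [ 0.6149 -0.1305  0.0765] yaw 175.09 z [-0.001 -0.001 -1.   ] open 0.018 gf 16.0 F [0.7 0.8 0.1]
[346. 138.] L0.154 W0.076 yaw 7.1 origin [ 0.542 -0.346] pull [ 0.472 -0.355]
[256. 165.] L0.096 W0.061 yaw -7.4 origin [ 0.75 -0.14] pull [ 0.68  -0.131]
[337. 189.] L0.131 W0.064 yaw 13.6 origin [ 0.488 -0.084] pull [ 0.42 -0.1 ]
[254. 195.] L0.133 W0.063 yaw -7.9 origin [0.705 0.007] pull [0.636 0.016]
[236. 229.] L0.130 W0.061 yaw 16.3 origin [0.696 0.151] pull [0.629 0.131]
[325. 228.] L0.129 W0.062 yaw 16.8 origin [0.479 0.081] pull [0.412 0.06 ]
[372. 272.] L0.073 W0.063 yaw 89.5 origin [0.332 0.203] pull [0.331 0.133]
```

Run:
```python
from h import *;from meas import *
p,d=box((.6,-.2),(.82,-.09));pulls("side");lid("side",.734,-.14,-6,d);cv2.imwrite('pics/s8.png',cv2.resize(p[100:270,180:420],None,fx=2.5,fy=2.5))
```

```text
box 381 [0.601 0.777] [-0.17  -0.105] ((0.6898834705352783, -0.13616466522216797), (0.06448881328105927, 0.18021197617053986), 86.91513061523438)
side [360.2 188.8] 20 [ 0.4204 -0.1062]
side [273.9 200.4] 40 [0.6363 0.0122]
side [260.9 227.3] 42 [0.6303 0.1218]
side [173.9 227.7] 13 [0.8442 0.1884]
side [349.6 228.4] 30 [0.4101 0.059 ]
side [253.4 237.9] 15 [0.6338 0.1629]
side [358.1 274.6] 28 [0.3537 0.2032]
side lid pts 405 [(0.095, np.float64(-0.068)), (0.115, np.float64(-0.037)), (0.135, np.float64(-0.015))]
```

View pics/s8.png

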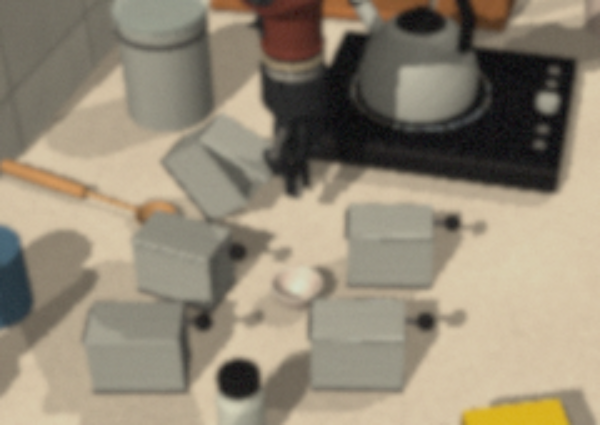

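The box is tipped forward with its lid ajar (crop (215,165)). I'll ease the ball back so that the box settles.

Request:
drive_tool(
  increments=[
    {"delta_pos": [-0.01, 0, 0], "angular": [0, 0, 0]},
    {"delta_pos": [-0.02, 0, 0], "angular": [0, 0, 0]},
    {"delta_pos": [-0.03, 0, 0], "angular": [0, 0, 0]},
    {"delta_pos": [-0.04, 0, 0], "angular": [0, 0, 0]},
    {"delta_pos": [-0.045, 0, 0], "angular": [0, 0, 0]},
  ],
)

```text
time: 27.92
ee_pos: [0.6608, -0.1347, 0.077]
eef_rot: [0.043, 0.999, -0.001, 0.0]
wrist_force: [0.9, -0.1, 0.3]
opening: 0.0186
grasp_force: 16.0
```

Run:
```python
from h import *;from meas import *
pose();show("side");p,d=box((.6,-.2),(.82,-.09));lid("side",.734,-.14,-6,d,.09);cv2.imwrite('pics/s9.png',cv2.resize(p[130:220,200:340],None,fx=4,fy=4))
```

```text
t 27.925 [ 0.6608 -0.1347  0.077 ] yaw 175.09 z [ 0.    -0.002 -1.   ] open 0.0186 gf 16.0 F [ 0.9 -0.1  0.3]
[347. 138.] L0.155 W0.079 yaw 5.9 origin [ 0.544 -0.349] pull [ 0.474 -0.356]
[338. 189.] L0.132 W0.065 yaw 13.5 origin [ 0.488 -0.083] pull [ 0.42 -0.1 ]
[254. 195.] L0.131 W0.064 yaw -7.1 origin [0.704 0.007] pull [0.634 0.016]
[236. 229.] L0.131 W0.062 yaw 15.4 origin [0.697 0.15 ] pull [0.629 0.131]
[325. 228.] L0.129 W0.063 yaw 16.7 origin [0.479 0.08 ] pull [0.412 0.06 ]
[372. 272.] L0.072 W0.062 yaw 90.0 origin [0.331 0.201] pull [0.331 0.131]
box 354 [0.647 0.804] [-0.172 -0.107] ((0.7239387035369873, -0.1352459192276001), (0.06371113657951355, 0.15846045315265656), 81.13572692871094)
side lid pts 498 [(0.095, np.float64(-0.013)), (0.115, np.float64(0.023)), (0.135, np.float64(-0.089)), (0.155, np.float64(-0.092))]
```

```bash
cat >> meas.py <<'E'
def prof(lo,hi,cam="side",top=.2):
    p,d=snap(cam);P=cloud(cam,d);k=(P[...,2]>.006)&(P[...,2]<top)&(P[...,0]>lo[0])&(P[...,0]<hi[0])&(P[...,1]>lo[1])&(P[...,1]<hi[1])&(p.max(2)>60)
    H,_,_=np.histogram2d(P[k][:,2],P[k][:,0],bins=[np.arange(0,top,.01),np.arange(lo[0],hi[0],.01)])
    for row,z in list(zip(H,np.arange(0,top,.01)))[::-1]: print("%.2f"%z,"".join(" .:#"[min(3,int(np.ceil(v/2)))] for v in row))
E
python3 - <<'E'
from h import *;from meas import *
prof((.58,-.125),(.84,-.09));prof((.58,-.2),(.84,-.125))
E
```

```text
0.18         #                
0.17        :#.               
0.16        .#                
0.15                          
0.14                          
0.13                          
0.12                          
0.11        . .       .#.     
0.10         .     .#####.    
0.09       ... .#########:    
0.08       :#. ##:..######    
0.07       :##  ..########.   
0.06       .#:  ###########   
0.05            :##########.  
0.04             ###########  
0.03             :#####:##:.  
0.02              #######     
0.01              ####.#####:#
0.00              .:.   ::##..
0.18                          
0.17                          
0.16                          
0.15      ..                  
0.14      .#                  
0.13      .#                  
0.12      .#                  
0.11       #         .###     
0.10       #       #####:     
0.09       # .  .###:         
0.08       #    ..            
0.07       #                  
0.06       #:  .:        .    
0.05        .   .      . .    
0.04            :.  ..::..    
0.03            .::##:.       
0.02             #.::         
0.01              #           
0.00       .      .
```

Request:
drive_tool(
  grip=0.4,
  increments=[
    {"delta_pos": [0, 0, 0], "angular": [0, 0, 0]},
    {"delta_pos": [0, 0, 0], "angular": [0, 0, 0]},
    {"delta_pos": [0, 0, 0], "angular": [0, 0, 0]},
    {"delta_pos": [0, 0, 0], "angular": [0, 0, 0]},
  ],
)

```text
time: 28.62
ee_pos: [0.6594, -0.1344, 0.0768]
eef_rot: [0.043, 0.999, -0.001, -0.0]
wrist_force: [-0.7, 0.5, -0.2]
opening: 0.0253
grasp_force: 0.0
```

Request:
drive_tool(
  grip=-1,
  increments=[
    {"delta_pos": [0, 0, 0], "angular": [0, 0, 0]},
    {"delta_pos": [0, 0, 0], "angular": [0, 0, 0]},
    {"delta_pos": [0, 0, 0], "angular": [0, 0, 0]},
    {"delta_pos": [0, 0, -0.04], "angular": [0, 0, 0]},
    {"delta_pos": [0, 0, -0.08], "angular": [0, 0, 0]},
    {"delta_pos": [0, 0, -0.08], "angular": [0, 0, 0]},
  ],
)

```text
time: 29.38
ee_pos: [0.6631, -0.1353, 0.1624]
eef_rot: [0.043, 0.999, -0.002, 0.005]
wrist_force: [0.4, -0.9, 0.6]
opening: 0.0855
grasp_force: 0.0
```

Run:
```python
from h import *;from meas import *
pose();show("side");prof((.58,-.125),(.84,-.09),top=.14);pulls("side")
```

```text
t 29.375 [ 0.6631 -0.1353  0.1624] yaw 175.09 z [ 0.009 -0.004 -1.   ] open 0.0855 gf 0.0 F [ 0.4 -0.9  0.6]
[346. 138.] L0.154 W0.077 yaw 6.0 origin [ 0.543 -0.348] pull [ 0.474 -0.355]
[253. 161.] L0.129 W0.065 yaw -8.7 origin [ 0.77  -0.142] pull [ 0.701 -0.132]
[338. 189.] L0.131 W0.065 yaw 14.5 origin [ 0.488 -0.085] pull [ 0.421 -0.103]
[254. 195.] L0.131 W0.062 yaw -5.7 origin [0.705 0.007] pull [0.636 0.014]
[236. 229.] L0.130 W0.060 yaw 15.8 origin [0.696 0.151] pull [0.629 0.132]
[325. 228.] L0.129 W0.062 yaw 15.5 origin [0.479 0.08 ] pull [0.411 0.062]
[372. 272.] L0.072 W0.063 yaw 89.8 origin [0.331 0.201] pull [0.331 0.131]
0.13                          
0.12                          
0.11                          
0.10                          
0.09                          
0.08               :###::.::. 
0.07            .. ########## 
0.06               ########## 
0.05               ########## 
0.04               #####:#:#: 
0.03               ###:######.
0.02               ########## 
0.01               ###########
0.00               :.#::..#:: 
side [270.5 165.6] 29 [ 0.7036 -0.1346]
side [360.2 188.8] 20 [ 0.4204 -0.1062]
side [273.7 200.5] 34 [0.6367 0.013 ]
side [260.8 227.5] 42 [0.6304 0.1225]
side [172.  228.6] 26 [0.8471 0.1929]
side [349.6 228.4] 30 [0.4101 0.059 ]
side [358.1 274.6] 28 [0.3537 0.2032]
```

Run:
```python
from h import *
f=lambda t:np.clip(.2*np.array(t),0,.3)
A=[0,.06,.15,.25,.35,.46,.57,.68,.8];C=[.8,.92,1.04,1.16,1.28,1.4,1.52,1.64,1.78]
for L in(A,C): swing(L,f(L),.005);print()
plan((.7045,-.134,.13,173),(.7045,-.134,.081,173))
```

```text
th 0.06 [-0.0005, 0.0, -0.0071] 0.012
th 0.15 [-0.0021, 0.0, -0.0176] 0.03
th 0.25 [-0.0049, 0.0, -0.029] 0.05
th 0.35 [-0.0089, 0.0, -0.0402] 0.07
th 0.46 [-0.0145, 0.0, -0.0519] 0.092
th 0.57 [-0.0214, 0.0, -0.063] 0.114
th 0.68 [-0.0294, 0.0, -0.0732] 0.136
th 0.80 [-0.0394, 0.0, -0.0833] 0.16

th 0.92 [-0.0096, 0.0, -0.0105] 0.024
th 1.04 [-0.0204, 0.0, -0.0198] 0.048
th 1.16 [-0.0322, 0.0, -0.0277] 0.072
th 1.28 [-0.0449, 0.0, -0.0342] 0.096
th 1.40 [-0.0583, 0.0, -0.0392] 0.12
th 1.52 [-0.0721, 0.0, -0.0425] 0.14
th 1.64 [-0.0862, 0.0, -0.0441] 0.14
th 1.78 [-0.1027, 0.0, -0.0439] 0.14

d [-0.0455, 0.004, 0.0257] a [-0.001, -0.002, 0.036]
d [-0.0456, 0.004, 0.0747] a [-0.001, -0.002, 0.036]
```

Request:
drive_tool(
  increments=[
    {"delta_pos": [-0.03, 0.003, 0], "angular": [0, 0, 0.036]},
    {"delta_pos": [-0.0455, 0.004, 0.01], "angular": [0, 0, 0.036]},
    {"delta_pos": [-0.0455, 0.004, 0.035], "angular": [0, 0, 0.036]},
    {"delta_pos": [-0.0455, 0.004, 0.06], "angular": [0, 0, 0.036]},
    {"delta_pos": [-0.0455, 0.004, 0.075], "angular": [0, 0, 0.036]},
    {"delta_pos": [-0.0455, 0.004, 0.075], "angular": [0, 0, 0.036]},
  ],
)

```text
time: 30.28
ee_pos: [0.7031, -0.1337, 0.0785]
eef_rot: [0.061, 0.998, -0.0, -0.003]
wrist_force: [0.6, -0.2, 0.3]
opening: 0.0851
grasp_force: 0.0
```

Request:
drive_tool(
  grip=0.57,
  increments=[
    {"delta_pos": [0, 0, 0], "angular": [0, 0, 0]},
    {"delta_pos": [0, 0, 0], "angular": [0, 0, 0]},
    {"delta_pos": [0, 0, 0], "angular": [0, 0, 0]},
    {"delta_pos": [0, 0, 0], "angular": [0, 0, 0]},
    {"delta_pos": [0, 0, 0], "angular": [0, 0, 0]},
  ],
)

```text
time: 30.9
ee_pos: [0.7057, -0.1346, 0.0827]
eef_rot: [0.061, 0.998, -0.001, 0.0]
wrist_force: [-0.9, -0.4, 2.2]
opening: 0.0187
grasp_force: 12.0
```

Request:
drive_tool(
  increments=[
    {"delta_pos": [-0.0005, 0, -0.007], "angular": [0, 0.012, 0]},
    {"delta_pos": [-0.002, 0, -0.0176], "angular": [0, 0.03, 0]},
    {"delta_pos": [-0.005, 0, -0.029], "angular": [0, 0.05, 0]},
    {"delta_pos": [-0.009, 0, -0.04], "angular": [0, 0.07, 0]},
    {"delta_pos": [-0.0145, 0, -0.052], "angular": [0, 0.092, 0]},
    {"delta_pos": [-0.0213, 0, -0.063], "angular": [0, 0.114, 0]},
    {"delta_pos": [-0.0294, 0, -0.073], "angular": [0, 0.136, 0]},
    {"delta_pos": [-0.0394, 0, -0.0833], "angular": [0, 0.16, 0]},
  ],
)

```text
time: 31.9
ee_pos: [0.7442, -0.1391, 0.1652]
eef_rot: [0.061, 0.995, 0.004, -0.081]
wrist_force: [0.2, -0.2, -0.7]
opening: 0.0186
grasp_force: 11.9
```

Run:
```python
from h import *;from meas import *
pose();prof((.66,-.2),(.86,-.09),top=.18)
```

```text
t 31.9 [ 0.7442 -0.1391  0.1652] yaw 173.01 z [-0.161  0.018 -0.987] open 0.0186 gf 11.9 F [ 0.2 -0.2 -0.7]
0.16       :#..         
0.15       ###          
0.14         .#         
0.13          .#.       
0.12           :#       
0.11            :#.     
0.10             ::     
0.09              .#.   
0.08               .#.  
0.07      ###########   
0.06      ###########   
0.05      ###########   
0.04      ###########   
0.03      ###########   
0.02      ###########.  
0.01      ###########.:#
0.00      ##:::::###: .
```

Lovely: a light grip works, with no drag. I continue past upright.

Request:
drive_tool(
  increments=[
    {"delta_pos": [-0.0096, 0, -0.0105], "angular": [0, 0.024, 0]},
    {"delta_pos": [-0.0204, 0, -0.0198], "angular": [0, 0.048, 0]},
    {"delta_pos": [-0.0322, 0, -0.0277], "angular": [0, 0.072, 0]},
    {"delta_pos": [-0.0449, 0, -0.0342], "angular": [0, 0.096, 0]},
    {"delta_pos": [-0.0583, 0, -0.0392], "angular": [0, 0.12, 0]},
    {"delta_pos": [-0.0721, 0, -0.0425], "angular": [0, 0.14, 0]},
    {"delta_pos": [-0.0862, 0, -0.0441], "angular": [0, 0.14, 0]},
    {"delta_pos": [-0.1027, 0, -0.0439], "angular": [0, 0.14, 0]},
  ],
)

```text
time: 32.95
ee_pos: [0.8522, -0.1523, 0.1922]
eef_rot: [0.06, 0.987, 0.008, -0.15]
wrist_force: [-0.0, -0.3, 0.2]
opening: 0.0184
grasp_force: 12.0
```

Request:
drive_tool(
  grip=-0.2,
  increments=[
    {"delta_pos": [0, 0, 0], "angular": [0, 0, 0]},
    {"delta_pos": [0, 0, 0], "angular": [0, 0, 0]},
    {"delta_pos": [0, 0, 0], "angular": [0, 0, 0]},
    {"delta_pos": [0, 0, -0.03], "angular": [0, 0, 0]},
    {"delta_pos": [0, 0, -0.06], "angular": [0, 0, 0]},
    {"delta_pos": [0.02, 0, -0.08], "angular": [0, 0, 0]},
    {"delta_pos": [0.02, 0, -0.08], "angular": [0, 0, 0]},
  ],
)

```text
time: 33.83
ee_pos: [0.8571, -0.1526, 0.2796]
eef_rot: [0.06, 0.987, 0.008, -0.146]
wrist_force: [-0.2, -0.5, 0.4]
opening: 0.0515
grasp_force: 0.0
```

Run:
```python
from h import *;from meas import *
pose();prof((.66,-.2),(.92,-.09),top=.2);p,d,P=show("top")
plan((.637,.013,.27,175))
```

```text
t 33.825 [ 0.8571 -0.1526  0.2796] yaw 172.99 z [-0.288  0.033 -0.957] open 0.0515 gf 0.0 F [-0.2 -0.5  0.4]
0.18                     ..   
0.17                     #:.  
0.16                     #    
0.15                    ##.   
0.14                   ###    
0.13                   ##     
0.12                  ###     
0.11                 .##.     
0.10                 ##:      
0.09                 ##.      
0.08                ##:       
0.07      ############        
0.06      ###########         
0.05      ###########         
0.04      ##:########         
0.03      ###########.        
0.02      ###########.      :.
0.01      ############::#::###
0.00  .   ##:..:: ##: .. .. :.
[310. 146.] L0.129 W0.056 yaw -8.8 origin [0.706 0.006] pull [0.637 0.017]
[267. 149.] L0.132 W0.058 yaw 17.3 origin [0.696 0.147] pull [0.629 0.126]
d [0.226, 0.1376, 0.0751] a [0.004, -0.299, -0.034]
```

Request:
drive_tool(
  grip=-1,
  increments=[
    {"delta_pos": [0.05, 0.03, 0.017], "angular": [0, -0.06, -0.01]},
    {"delta_pos": [0.1, 0.06, 0.033], "angular": [0, -0.12, -0.02]},
    {"delta_pos": [0.15, 0.09, 0.05], "angular": [0, -0.2, -0.03]},
    {"delta_pos": [0.2, 0.12, 0.067], "angular": [0, -0.29, -0.034]},
    {"delta_pos": [0.226, 0.138, 0.075], "angular": [0, -0.3, -0.034]},
    {"delta_pos": [0.226, 0.138, 0.075], "angular": [0, -0.3, -0.034]},
  ],
)

```text
time: 34.67
ee_pos: [0.6306, 0.0165, 0.2656]
eef_rot: [0.042, 0.999, 0.002, -0.005]
wrist_force: [0.6, -0.0, -0.7]
opening: 0.0854
grasp_force: 0.0
```

Run:
```python
from h import *;from meas import *
pose();pulls("side");plan((.638,.013,.20,174),(.638,.013,.081,174))
```

```text
t 34.675 [0.6306 0.0165 0.2656] yaw 175.15 z [-0.009  0.005 -1.   ] open 0.0854 gf 0.0 F [ 0.6 -0.  -0.7]
side [239.7 157.6] 18 [ 0.8094 -0.1458]
side [360.1 188.9] 22 [ 0.4207 -0.1053]
side [273.7 200.3] 38 [0.637  0.0123]
side [173.8 227.2] 28 [0.8454 0.1871]
side [260.8 226.9] 49 [0.631  0.1205]
side [349.7 228.4] 31 [0.4098 0.0588]
side [357.9 274.7] 30 [0.354  0.2035]
d [-0.0045, -0.0017, 0.0673] a [0.004, -0.004, 0.019]
d [-0.005, -0.0021, 0.1863] a [0.004, -0.004, 0.019]
```

Request:
drive_tool(
  increments=[
    {"delta_pos": [-0.004, -0.002, 0.05], "angular": [0, 0, 0.019]},
    {"delta_pos": [-0.005, -0.002, 0.1], "angular": [0, 0, 0.019]},
    {"delta_pos": [-0.005, -0.002, 0.14], "angular": [0, 0, 0.019]},
    {"delta_pos": [-0.005, -0.002, 0.17], "angular": [0, 0, 0.019]},
    {"delta_pos": [-0.005, -0.002, 0.186], "angular": [0, 0, 0.019]},
    {"delta_pos": [-0.005, -0.002, 0.186], "angular": [0, 0, 0.019]},
  ],
)

```text
time: 35.48
ee_pos: [0.6417, 0.011, 0.0818]
eef_rot: [0.054, 0.999, 0.002, -0.001]
wrist_force: [-0.1, -0.2, -0.1]
opening: 0.0852
grasp_force: 0.0
```

Request:
drive_tool(
  grip=0.57,
  increments=[
    {"delta_pos": [0, 0, 0], "angular": [0, 0, 0]},
    {"delta_pos": [0, 0, 0], "angular": [0, 0, 0]},
    {"delta_pos": [0, 0, 0], "angular": [0, 0, 0]},
    {"delta_pos": [0, 0, 0], "angular": [0, 0, 0]},
    {"delta_pos": [0, 0, 0], "angular": [0, 0, 0]},
  ],
)

```text
time: 36.1
ee_pos: [0.6423, 0.0115, 0.0843]
eef_rot: [0.054, 0.999, 0.002, 0.0]
wrist_force: [-0.6, -0.6, 3.4]
opening: 0.0186
grasp_force: 11.9
```

Request:
drive_tool(
  increments=[
    {"delta_pos": [-0.0005, 0, -0.007], "angular": [0, 0.012, 0]},
    {"delta_pos": [-0.002, 0, -0.0176], "angular": [0, 0.03, 0]},
    {"delta_pos": [-0.005, 0, -0.029], "angular": [0, 0.05, 0]},
    {"delta_pos": [-0.009, 0, -0.04], "angular": [0, 0.07, 0]},
    {"delta_pos": [-0.0145, 0, -0.052], "angular": [0, 0.092, 0]},
    {"delta_pos": [-0.0213, 0, -0.063], "angular": [0, 0.114, 0]},
    {"delta_pos": [-0.0294, 0, -0.073], "angular": [0, 0.136, 0]},
    {"delta_pos": [-0.0394, 0, -0.0833], "angular": [0, 0.16, 0]},
  ],
)

```text
time: 37.1
ee_pos: [0.6808, 0.0074, 0.1666]
eef_rot: [0.053, 0.995, 0.007, -0.081]
wrist_force: [1.1, 0.8, -0.9]
opening: 0.0185
grasp_force: 11.7
```

Request:
drive_tool(
  increments=[
    {"delta_pos": [-0.0096, 0, -0.0105], "angular": [0, 0.024, 0]},
    {"delta_pos": [-0.0204, 0, -0.0198], "angular": [0, 0.048, 0]},
    {"delta_pos": [-0.0322, 0, -0.0277], "angular": [0, 0.072, 0]},
    {"delta_pos": [-0.0449, 0, -0.0342], "angular": [0, 0.096, 0]},
    {"delta_pos": [-0.0538, 0, -0.0377], "angular": [0, 0.11, 0]},
    {"delta_pos": [-0.0606, 0, -0.0398], "angular": [0, 0.12, 0]},
    {"delta_pos": [-0.0606, 0, -0.0398], "angular": [0, 0.12, 0]},
  ],
)

```text
time: 37.98
ee_pos: [0.747, 0.0001, 0.1961]
eef_rot: [0.053, 0.989, 0.01, -0.14]
wrist_force: [-0.2, 0.8, 0.7]
opening: 0.0189
grasp_force: 11.7
```

Run:
```python
from h import *;from meas import *
pose();prof((.6,-.03),(.82,.04),top=.2)
```

```text
t 37.975 [7.470e-01 1.000e-04 1.961e-01] yaw 173.93 z [-0.275  0.034 -0.961] open 0.0189 gf 11.7 F [-0.2  0.8  0.7]
0.18             :##      
0.17              ::      
0.16              ##      
0.15              ##      
0.14              ##      
0.13              ##.     
0.12               #.     
0.11               #:     
0.10               #:     
0.09               ##     
0.08               ##     
0.07      ###########     
0.06      ###########     
0.05      ##########:     
0.04      ##########:     
0.03 :    ##########:     
0.02 :    ##########.     
0.01      ###########     
0.00      #:::::#:##    ..
```

Request:
drive_tool(
  grip=-1,
  increments=[
    {"delta_pos": [0, 0, 0], "angular": [0, 0, 0]},
    {"delta_pos": [0, 0, 0], "angular": [0, 0, 0]},
    {"delta_pos": [0, 0, 0], "angular": [0, 0, 0]},
    {"delta_pos": [0, 0, 0], "angular": [0, 0, 0]},
    {"delta_pos": [0, 0, -0.03], "angular": [0, 0, 0]},
    {"delta_pos": [0, 0, -0.06], "angular": [0, 0, 0]},
    {"delta_pos": [0, 0, -0.06], "angular": [0, 0, 0]},
  ],
)

```text
time: 38.9
ee_pos: [0.7652, -0.0024, 0.258]
eef_rot: [0.053, 0.989, 0.009, -0.136]
wrist_force: [0.3, 0.3, 0.2]
opening: 0.085
grasp_force: 0.0
```

Run:
```python
from h import *;from meas import *
pose();prof((.6,-.03),(.82,.04),top=.2);show("side");pulls("side")
```

```text
t 38.9 [ 0.7652 -0.0024  0.258 ] yaw 173.91 z [-0.268  0.032 -0.963] open 0.085 gf 0.0 F [0.3 0.3 0.2]
0.18                      
0.17                      
0.16                      
0.15                      
0.14                      
0.13                      
0.12                      
0.11                      
0.10                      
0.09                      
0.08   :#.##########.     
0.07   #:############     
0.06    . ########:##     
0.05      ##:#######.     
0.04      ##########.     
0.03 :    ##########:     
0.02      ##########.     
0.01      ####:#####:     
0.00     .#::::::.#.      
[346. 138.] L0.154 W0.079 yaw 7.3 origin [ 0.542 -0.348] pull [ 0.473 -0.357]
[337. 189.] L0.131 W0.066 yaw 14.1 origin [ 0.488 -0.085] pull [ 0.421 -0.102]
[254. 195.] L0.132 W0.065 yaw -6.0 origin [0.706 0.007] pull [0.636 0.014]
[236. 229.] L0.130 W0.062 yaw 18.3 origin [0.697 0.15 ] pull [0.63  0.128]
[325. 228.] L0.129 W0.063 yaw 17.1 origin [0.479 0.08 ] pull [0.412 0.06 ]
[372. 272.] L0.070 W0.063 yaw -90.0 origin [0.332 0.17 ] pull [0.332 0.24 ]
side [239.3 157.6] 10 [ 0.8104 -0.1452]
side [360.2 188.8] 20 [ 0.4204 -0.1062]
side [273.7 200.4] 33 [0.6369 0.0127]
side [260.8 227.5] 40 [0.6301 0.1226]
side [173.8 227.8] 12 [0.8441 0.189 ]
side [349.6 228.4] 30 [0.4101 0.059 ]
side [358.1 274.6] 28 [0.3537 0.2032]
```

Run:
```python
from h import *
pose();plan((.640,.0125,.18,174),(.640,.0125,.081,174))
```

```text
t 39.05 [ 0.7625 -0.002   0.2523] yaw 173.92 z [-0.277  0.033 -0.96 ] open 0.0853 gf 0.0 F [-0.1  0.7 -0.4]
d [0.0983, 0.0011, 0.1038] a [0.004, -0.283, -0.002]
d [0.0707, 0.0007, 0.1989] a [0.004, -0.283, -0.002]
```

Request:
drive_tool(
  increments=[
    {"delta_pos": [0.05, 0, 0.02], "angular": [0, -0.1, 0]},
    {"delta_pos": [0.098, 0.001, 0.055], "angular": [0, -0.2, 0]},
    {"delta_pos": [0.098, 0.001, 0.104], "angular": [0, -0.283, 0]},
    {"delta_pos": [0.085, 0.001, 0.15], "angular": [0, -0.283, 0]},
    {"delta_pos": [0.075, 0.001, 0.185], "angular": [0, -0.283, 0]},
    {"delta_pos": [0.071, 0.001, 0.199], "angular": [0, -0.283, 0]},
    {"delta_pos": [0.071, 0.001, 0.199], "angular": [0, -0.283, 0]},
  ],
)

```text
time: 39.92
ee_pos: [0.6393, 0.0128, 0.0805]
eef_rot: [0.054, 0.999, 0.002, -0.001]
wrist_force: [0.6, 0.4, -0.2]
opening: 0.0852
grasp_force: 0.0
```

Request:
drive_tool(
  grip=0.57,
  increments=[
    {"delta_pos": [0, 0, 0], "angular": [0, 0, 0]},
    {"delta_pos": [0, 0, 0], "angular": [0, 0, 0]},
    {"delta_pos": [0, 0, 0], "angular": [0, 0, 0]},
    {"delta_pos": [0, 0, 0], "angular": [0, 0, 0]},
    {"delta_pos": [0, 0, 0], "angular": [0, 0, 0]},
  ],
)

```text
time: 40.55
ee_pos: [0.6414, 0.0125, 0.0832]
eef_rot: [0.054, 0.999, 0.002, 0.002]
wrist_force: [-1.2, -0.5, 2.3]
opening: 0.0186
grasp_force: 12.0
```

Request:
drive_tool(
  increments=[
    {"delta_pos": [-0.0005, 0, -0.007], "angular": [0, 0.012, 0]},
    {"delta_pos": [-0.002, 0, -0.0176], "angular": [0, 0.03, 0]},
    {"delta_pos": [-0.005, 0, -0.029], "angular": [0, 0.05, 0]},
    {"delta_pos": [-0.009, 0, -0.04], "angular": [0, 0.07, 0]},
    {"delta_pos": [-0.0145, 0, -0.052], "angular": [0, 0.092, 0]},
    {"delta_pos": [-0.0213, 0, -0.063], "angular": [0, 0.114, 0]},
    {"delta_pos": [-0.0294, 0, -0.073], "angular": [0, 0.136, 0]},
    {"delta_pos": [-0.0394, 0, -0.0833], "angular": [0, 0.16, 0]},
  ],
)

```text
time: 41.55
ee_pos: [0.6796, 0.0084, 0.1657]
eef_rot: [0.053, 0.995, 0.006, -0.08]
wrist_force: [0.4, -0.2, -1.2]
opening: 0.0185
grasp_force: 11.8
```

Request:
drive_tool(
  increments=[
    {"delta_pos": [-0.0096, 0, -0.0105], "angular": [0, 0.024, 0]},
    {"delta_pos": [-0.0204, 0, -0.0198], "angular": [0, 0.048, 0]},
    {"delta_pos": [-0.0322, 0, -0.0277], "angular": [0, 0.072, 0]},
    {"delta_pos": [-0.0449, 0, -0.0342], "angular": [0, 0.096, 0]},
    {"delta_pos": [-0.0583, 0, -0.0392], "angular": [0, 0.12, 0]},
    {"delta_pos": [-0.0721, 0, -0.0425], "angular": [0, 0.14, 0]},
    {"delta_pos": [-0.0862, 0, -0.0441], "angular": [0, 0.14, 0]},
    {"delta_pos": [-0.1027, 0, -0.0439], "angular": [0, 0.14, 0]},
  ],
)

```text
time: 42.55
ee_pos: [0.7875, -0.0033, 0.1928]
eef_rot: [0.053, 0.987, 0.01, -0.149]
wrist_force: [-0.5, -0.1, -0.5]
opening: 0.0186
grasp_force: 11.8
```

Request:
drive_tool(
  grip=-0.2,
  increments=[
    {"delta_pos": [0, 0, 0], "angular": [0, 0, 0]},
    {"delta_pos": [0, 0, 0], "angular": [0, 0, 0]},
    {"delta_pos": [0, 0, 0], "angular": [0, 0, 0]},
    {"delta_pos": [0, 0, -0.03], "angular": [0, 0, 0]},
    {"delta_pos": [0, 0, -0.06], "angular": [0, 0, 0]},
    {"delta_pos": [0.02, 0, -0.08], "angular": [0, 0, 0]},
    {"delta_pos": [0.02, 0, -0.08], "angular": [0, 0, 0]},
  ],
)

```text
time: 43.42
ee_pos: [0.7925, -0.0042, 0.2802]
eef_rot: [0.053, 0.988, 0.01, -0.145]
wrist_force: [-0.5, 0.6, 1.0]
opening: 0.051
grasp_force: 0.0
```

Run:
```python
from h import *;from meas import *
pose();prof((.6,-.03),(.86,.04),top=.2);show("top");plan((.63,.128,.27,197))
```

```text
t 43.425 [ 0.7925 -0.0042  0.2802] yaw 173.94 z [-0.285  0.034 -0.958] open 0.051 gf 0.0 F [-0.5  0.6  1. ]
0.18                    :::   
0.17                    :#:   
0.16                    .:    
0.15                   ##.    
0.14                  .##.    
0.13                  ###     
0.12                 .##      
0.11                 ##.      
0.10                 ##       
0.09                ##:       
0.08               .##        
0.07      ###########.        
0.06      ##########:         
0.05      ##########:         
0.04      ##########.         
0.03 .    ##########:         
0.02 .    #:########.         
0.01      ##:######::         
0.00      #::::###:#:         
[266. 149.] L0.130 W0.058 yaw 17.0 origin [0.697 0.147] pull [0.63  0.127]
[340. 214.] L0.130 W0.058 yaw 15.1 origin [ 0.489 -0.087] pull [ 0.422 -0.105]
d [0.1655, 0.1141, 0.0568] a [0.063, -0.292, -0.4]
```

Request:
drive_tool(
  grip=-1,
  increments=[
    {"delta_pos": [0.05, 0.035, 0.017], "angular": [0.01, -0.07, -0.1]},
    {"delta_pos": [0.1, 0.07, 0.034], "angular": [0.03, -0.15, -0.2]},
    {"delta_pos": [0.14, 0.1, 0.05], "angular": [0.045, -0.22, -0.3]},
    {"delta_pos": [0.165, 0.114, 0.057], "angular": [0.063, -0.292, -0.4]},
    {"delta_pos": [0.165, 0.114, 0.057], "angular": [0.063, -0.292, -0.4]},
    {"delta_pos": [0.165, 0.114, 0.057], "angular": [0.063, -0.292, -0.4]},
  ],
)

```text
time: 44.28
ee_pos: [0.6306, 0.1275, 0.2688]
eef_rot: [-0.147, 0.989, 0.0, -0.001]
wrist_force: [0.9, 0.2, 0.1]
opening: 0.0855
grasp_force: 0.0
```

Run:
```python
from h import *;from meas import *
pose();pulls("side");show("side");plan((.633,.1275,.081,197))
```

```text
t 44.275 [0.6306 0.1275 0.2688] yaw -163.06 z [-0.002 -0.    -1.   ] open 0.0855 gf 0.0 F [0.9 0.2 0.1]
side [360.1 188.8] 21 [ 0.4206 -0.1058]
side [239.1 191.2] 26 [0.7442 0.004 ]
side [260.8 227.1] 46 [0.6306 0.1212]
side [349.6 228.4] 30 [0.4101 0.059 ]
side [357.9 274.7] 30 [0.354  0.2035]
[347. 139.] L0.154 W0.077 yaw 6.4 origin [ 0.543 -0.35 ] pull [ 0.474 -0.358]
[235. 189.] L0.063 W0.023 yaw 85.8 origin [0.757 0.017] pull [ 0.752 -0.053]
[338. 189.] L0.131 W0.067 yaw 14.5 origin [ 0.489 -0.087] pull [ 0.421 -0.104]
[236. 229.] L0.130 W0.062 yaw 18.2 origin [0.696 0.151] pull [0.63  0.129]
[325. 228.] L0.129 W0.063 yaw 15.1 origin [0.479 0.079] pull [0.411 0.061]
[372. 272.] L0.072 W0.062 yaw 89.9 origin [0.331 0.203] pull [0.331 0.133]
d [-0.0014, 0.0001, 0.1883] a [0.0, -0.001, -0.002]
```

Request:
drive_tool(
  increments=[
    {"delta_pos": [-0.001, 0.0, 0.05], "angular": [0, 0, 0]},
    {"delta_pos": [-0.001, 0, 0.1], "angular": [0, 0, 0]},
    {"delta_pos": [-0.001, 0, 0.145], "angular": [0, 0, 0]},
    {"delta_pos": [-0.001, 0, 0.175], "angular": [0, 0, 0]},
    {"delta_pos": [-0.001, 0, 0.188], "angular": [0, 0, 0]},
    {"delta_pos": [-0.001, 0, 0.188], "angular": [0, 0, 0]},
  ],
)

```text
time: 45.12
ee_pos: [0.6316, 0.1275, 0.0807]
eef_rot: [-0.147, 0.989, 0.0, -0.001]
wrist_force: [0.7, 0.3, 0.4]
opening: 0.0856
grasp_force: 0.0
```

Request:
drive_tool(
  grip=0.57,
  increments=[
    {"delta_pos": [0, 0, 0], "angular": [0, 0, 0]},
    {"delta_pos": [0, 0, 0], "angular": [0, 0, 0]},
    {"delta_pos": [0, 0, 0], "angular": [0, 0, 0]},
    {"delta_pos": [0, 0, 0], "angular": [0, 0, 0]},
    {"delta_pos": [0, 0, 0], "angular": [0, 0, 0]},
  ],
)

```text
time: 45.75
ee_pos: [0.6317, 0.1281, 0.0824]
eef_rot: [-0.148, 0.989, 0.0, 0.0]
wrist_force: [-0.1, -0.3, 1.9]
opening: 0.0186
grasp_force: 12.1
```

Request:
drive_tool(
  increments=[
    {"delta_pos": [-0.0005, 0, -0.007], "angular": [0, 0.012, 0]},
    {"delta_pos": [-0.002, 0, -0.0176], "angular": [0, 0.03, 0]},
    {"delta_pos": [-0.005, 0, -0.029], "angular": [0, 0.05, 0]},
    {"delta_pos": [-0.009, 0, -0.04], "angular": [0, 0.07, 0]},
    {"delta_pos": [-0.0145, 0, -0.052], "angular": [0, 0.092, 0]},
    {"delta_pos": [-0.0213, 0, -0.063], "angular": [0, 0.114, 0]},
    {"delta_pos": [-0.0294, 0, -0.073], "angular": [0, 0.136, 0]},
    {"delta_pos": [-0.0394, 0, -0.0833], "angular": [0, 0.16, 0]},
  ],
)

```text
time: 46.75
ee_pos: [0.6688, 0.1394, 0.165]
eef_rot: [-0.147, 0.986, -0.012, -0.081]
wrist_force: [1.6, 0.0, -2.1]
opening: 0.0186
grasp_force: 11.9
```

Request:
drive_tool(
  increments=[
    {"delta_pos": [-0.0096, 0, -0.0105], "angular": [0, 0.024, 0]},
    {"delta_pos": [-0.0204, 0, -0.0198], "angular": [0, 0.048, 0]},
    {"delta_pos": [-0.0322, 0, -0.0277], "angular": [0, 0.072, 0]},
    {"delta_pos": [-0.0449, 0, -0.0342], "angular": [0, 0.096, 0]},
    {"delta_pos": [-0.0538, 0, -0.0377], "angular": [0, 0.11, 0]},
    {"delta_pos": [-0.0606, 0, -0.0398], "angular": [0, 0.12, 0]},
    {"delta_pos": [-0.0606, 0, -0.0398], "angular": [0, 0.12, 0]},
  ],
)

```text
time: 47.62
ee_pos: [0.7327, 0.1588, 0.1947]
eef_rot: [-0.146, 0.979, -0.021, -0.138]
wrist_force: [-0.6, -1.0, 1.5]
opening: 0.0184
grasp_force: 12.0
```

Request:
drive_tool(
  grip=-1,
  increments=[
    {"delta_pos": [0, 0, 0], "angular": [0, 0, 0]},
    {"delta_pos": [0, 0, 0], "angular": [0, 0, 0]},
    {"delta_pos": [0, 0, 0], "angular": [0, 0, 0]},
    {"delta_pos": [0, 0, 0], "angular": [0, 0, 0]},
    {"delta_pos": [0, 0, -0.03], "angular": [0, 0, 0]},
    {"delta_pos": [0, 0, -0.06], "angular": [0, 0, 0]},
    {"delta_pos": [0, 0, -0.06], "angular": [0, 0, 0]},
  ],
)

```text
time: 48.5
ee_pos: [0.7502, 0.1641, 0.2563]
eef_rot: [-0.146, 0.98, -0.02, -0.135]
wrist_force: [-0.1, -0.6, 0.7]
opening: 0.085
grasp_force: 0.0
```

Run:
```python
from h import *;from meas import *
pose();prof((.6,.11),(.82,.18),top=.2);show("side");pulls("side");plan((.633,.1275,.18,197),(.633,.1275,.081,197))
```

```text
t 48.5 [0.7502 0.1641 0.2563] yaw -163.03 z [-0.258 -0.079 -0.963] open 0.085 gf 0.0 F [-0.1 -0.6  0.7]
0.18                      
0.17                      
0.16                      
0.15                      
0.14                      
0.13                      
0.12                      
0.11                      
0.10                      
0.09                      
0.08  ::###########:      
0.07  ##############      
0.06     #######.         
0.05    .######:.         
0.04     #######.         
0.03    .######:          
0.02    .#######.         
0.01    .#######          
0.00    :####:#:          
[346. 138.] L0.153 W0.073 yaw 10.9 origin [ 0.539 -0.345] pull [ 0.47  -0.358]
[236. 155.] L0.068 W0.033 yaw -79.1 origin [ 0.824 -0.162] pull [ 0.811 -0.093]
[235. 189.] L0.062 W0.020 yaw 75.9 origin [0.758 0.018] pull [ 0.741 -0.05 ]
[337. 189.] L0.132 W0.064 yaw 14.0 origin [ 0.488 -0.085] pull [ 0.421 -0.102]
[236. 229.] L0.132 W0.061 yaw 16.9 origin [0.695 0.149] pull [0.628 0.129]
[325. 228.] L0.129 W0.061 yaw 16.9 origin [0.479 0.081] pull [0.412 0.061]
[372. 272.] L0.076 W0.062 yaw 89.9 origin [0.331 0.203] pull [0.331 0.133]
side [238.9 157.9] 8 [ 0.811  -0.1435]
side [360.2 188.8] 20 [ 0.4204 -0.1062]
side [238.  191.6] 8 [0.7464 0.0065]
side [173.9 228.1] 9 [0.8435 0.1898]
side [261.  228.6] 30 [0.6282 0.1262]
side [349.6 228.3] 29 [0.4102 0.0587]
side [358.1 274.6] 28 [0.3537 0.2032]
d [0.0956, -0.0012, 0.1012] a [0.001, -0.283, -0.0]
d [0.068, -0.0013, 0.1963] a [0.001, -0.283, -0.0]
```

Request:
drive_tool(
  increments=[
    {"delta_pos": [0.05, 0, 0.02], "angular": [0, -0.1, 0]},
    {"delta_pos": [0.098, -0.001, 0.055], "angular": [0, -0.2, 0]},
    {"delta_pos": [0.098, -0.001, 0.104], "angular": [0, -0.283, 0]},
    {"delta_pos": [0.085, -0.001, 0.15], "angular": [0, -0.283, 0]},
    {"delta_pos": [0.075, -0.001, 0.185], "angular": [0, -0.283, 0]},
    {"delta_pos": [0.072, -0.001, 0.196], "angular": [0, -0.283, 0]},
    {"delta_pos": [0.072, -0.001, 0.196], "angular": [0, -0.283, 0]},
  ],
)

```text
time: 49.52
ee_pos: [0.6293, 0.1267, 0.0824]
eef_rot: [-0.148, 0.989, 0.001, -0.0]
wrist_force: [0.1, 1.0, 0.4]
opening: 0.0852
grasp_force: 0.0
```

Request:
drive_tool(
  grip=0.57,
  increments=[
    {"delta_pos": [0, 0, 0], "angular": [0, 0, 0]},
    {"delta_pos": [0, 0, 0], "angular": [0, 0, 0]},
    {"delta_pos": [0, 0, 0], "angular": [0, 0, 0]},
    {"delta_pos": [0, 0, 0], "angular": [0, 0, 0]},
    {"delta_pos": [0, 0, 0], "angular": [0, 0, 0]},
  ],
)

```text
time: 50.15
ee_pos: [0.6309, 0.1271, 0.0846]
eef_rot: [-0.148, 0.989, 0.001, 0.002]
wrist_force: [-0.5, 0.9, 2.4]
opening: 0.0185
grasp_force: 11.8
```

Request:
drive_tool(
  increments=[
    {"delta_pos": [-0.0005, 0, -0.007], "angular": [0, 0.012, 0]},
    {"delta_pos": [-0.002, 0, -0.0176], "angular": [0, 0.03, 0]},
    {"delta_pos": [-0.005, 0, -0.029], "angular": [0, 0.05, 0]},
    {"delta_pos": [-0.009, 0, -0.04], "angular": [0, 0.07, 0]},
    {"delta_pos": [-0.0145, 0, -0.052], "angular": [0, 0.092, 0]},
    {"delta_pos": [-0.0213, 0, -0.063], "angular": [0, 0.114, 0]},
    {"delta_pos": [-0.0294, 0, -0.073], "angular": [0, 0.136, 0]},
    {"delta_pos": [-0.0394, 0, -0.0833], "angular": [0, 0.16, 0]},
  ],
)

```text
time: 51.15
ee_pos: [0.6677, 0.138, 0.1671]
eef_rot: [-0.147, 0.986, -0.012, -0.079]
wrist_force: [2.3, 1.0, -2.7]
opening: 0.0188
grasp_force: 11.6
```

Request:
drive_tool(
  increments=[
    {"delta_pos": [-0.0096, 0, -0.0105], "angular": [0, 0.024, 0]},
    {"delta_pos": [-0.0204, 0, -0.0198], "angular": [0, 0.048, 0]},
    {"delta_pos": [-0.0322, 0, -0.0277], "angular": [0, 0.072, 0]},
    {"delta_pos": [-0.0449, 0, -0.0342], "angular": [0, 0.096, 0]},
    {"delta_pos": [-0.0583, 0, -0.0392], "angular": [0, 0.12, 0]},
    {"delta_pos": [-0.0721, 0, -0.0425], "angular": [0, 0.14, 0]},
    {"delta_pos": [-0.0862, 0, -0.0441], "angular": [0, 0.14, 0]},
    {"delta_pos": [-0.1027, 0, -0.0439], "angular": [0, 0.14, 0]},
  ],
)

```text
time: 52.15
ee_pos: [0.772, 0.1693, 0.1949]
eef_rot: [-0.146, 0.978, -0.022, -0.147]
wrist_force: [-0.2, -1.8, 0.6]
opening: 0.0185
grasp_force: 11.8
```

Request:
drive_tool(
  grip=-0.2,
  increments=[
    {"delta_pos": [0, 0, 0], "angular": [0, 0, 0]},
    {"delta_pos": [0, 0, 0], "angular": [0, 0, 0]},
    {"delta_pos": [0, 0, 0], "angular": [0, 0, 0]},
    {"delta_pos": [0, 0, -0.03], "angular": [0, 0, 0]},
    {"delta_pos": [0, 0, -0.06], "angular": [0, 0, 0]},
    {"delta_pos": [0.02, 0, -0.08], "angular": [0, 0, 0]},
    {"delta_pos": [0.02, 0, -0.08], "angular": [0, 0, 0]},
  ],
)

```text
time: 53.02
ee_pos: [0.7765, 0.1711, 0.2815]
eef_rot: [-0.146, 0.979, -0.022, -0.143]
wrist_force: [0.7, 0.5, -0.2]
opening: 0.0512
grasp_force: 0.0
```

Run:
```python
from h import *;from meas import *
pose();prof((.6,.11),(.86,.2),top=.2);show("top");plan((.413,.060,.27,195.5))
```

```text
t 53.025 [0.7765 0.1711 0.2815] yaw -163.04 z [-0.274 -0.084 -0.958] open 0.0512 gf 0.0 F [ 0.7  0.5 -0.2]
0.18                   .#.    
0.17                   #:     
0.16                   #.     
0.15                  ###     
0.14                 ###      
0.13                .##:      
0.12                ###.      
0.11               .##.       
0.10               ###        
0.09               ##:        
0.08              ###         
0.07     ###########:         
0.06    .###########          
0.05     ###########          
0.04     ###########          
0.03    .###########          
0.02    .###########          
0.01    .#########.           
0.00    :#:#####.#            
[340. 214.] L0.129 W0.059 yaw 15.0 origin [ 0.489 -0.087] pull [ 0.422 -0.105]
[288. 217.] L0.130 W0.058 yaw 15.1 origin [0.479 0.077] pull [0.411 0.059]
d [0.3606, -0.0004, 0.1175] a [-0.003, -0.297, 0.026]
```

Request:
drive_tool(
  grip=-1,
  increments=[
    {"delta_pos": [0.055, 0, 0.018], "angular": [0, -0.05, 0.01]},
    {"delta_pos": [0.11, 0, 0.036], "angular": [0, -0.1, 0.02]},
    {"delta_pos": [0.165, 0, 0.054], "angular": [0, -0.16, 0.026]},
    {"delta_pos": [0.22, 0, 0.072], "angular": [0, -0.22, 0.026]},
    {"delta_pos": [0.275, 0, 0.09], "angular": [0, -0.297, 0.026]},
    {"delta_pos": [0.33, 0, 0.107], "angular": [0, -0.297, 0.026]},
    {"delta_pos": [0.361, 0, 0.118], "angular": [0, -0.297, 0.026]},
    {"delta_pos": [0.361, 0, 0.118], "angular": [0, -0.297, 0.026]},
  ],
)

```text
time: 54.12
ee_pos: [0.4098, 0.0599, 0.2678]
eef_rot: [-0.134, 0.991, -0.001, -0.001]
wrist_force: [1.1, -0.8, 0.6]
opening: 0.0853
grasp_force: 0.0
```

Run:
```python
from h import *;from meas import *
pose();pulls("side");plan((.412,.0597,.081,195.2))
```

```text
t 54.125 [0.4098 0.0599 0.2678] yaw -164.54 z [-0.003 -0.003 -1.   ] open 0.0853 gf 0.0 F [ 1.1 -0.8  0.6]
side [239.7 157.6] 22 [ 0.8092 -0.1454]
side [360.2 188.9] 23 [ 0.4203 -0.1054]
side [239. 191.] 27 [0.7449 0.0033]
side [242.3 195. ] 9 [0.7288 0.0165]
side [216.8 229.7] 45 [0.7351 0.163 ]
side [349.7 228.3] 31 [0.4099 0.0586]
side [358.  274.6] 31 [0.3538 0.2034]
d [-0.0007, -0.0, 0.1875] a [-0.003, -0.001, 0.005]
```

Request:
drive_tool(
  increments=[
    {"delta_pos": [-0.001, 0.0, 0.05], "angular": [0, 0, 0]},
    {"delta_pos": [-0.001, 0, 0.1], "angular": [0, 0, 0]},
    {"delta_pos": [-0.001, 0, 0.145], "angular": [0, 0, 0]},
    {"delta_pos": [-0.001, 0, 0.175], "angular": [0, 0, 0]},
    {"delta_pos": [-0.001, 0, 0.188], "angular": [0, 0, 0]},
    {"delta_pos": [-0.001, 0, 0.188], "angular": [0, 0, 0]},
  ],
)

```text
time: 54.92
ee_pos: [0.4135, 0.06, 0.081]
eef_rot: [-0.135, 0.991, -0.001, -0.001]
wrist_force: [0.5, -0.1, 0.6]
opening: 0.0853
grasp_force: 0.0
```

Request:
drive_tool(
  grip=0.57,
  increments=[
    {"delta_pos": [0, 0, 0], "angular": [0, 0, 0]},
    {"delta_pos": [0, 0, 0], "angular": [0, 0, 0]},
    {"delta_pos": [0, 0, 0], "angular": [0, 0, 0]},
    {"delta_pos": [0, 0, 0], "angular": [0, 0, 0]},
    {"delta_pos": [0, 0, 0], "angular": [0, 0, 0]},
  ],
)

```text
time: 55.55
ee_pos: [0.4141, 0.0597, 0.0824]
eef_rot: [-0.135, 0.991, -0.002, 0.001]
wrist_force: [0.1, 0.0, 2.3]
opening: 0.0185
grasp_force: 12.1
```

Request:
drive_tool(
  increments=[
    {"delta_pos": [-0.0005, 0, -0.007], "angular": [0, 0.012, 0]},
    {"delta_pos": [-0.002, 0, -0.0176], "angular": [0, 0.03, 0]},
    {"delta_pos": [-0.005, 0, -0.029], "angular": [0, 0.05, 0]},
    {"delta_pos": [-0.009, 0, -0.04], "angular": [0, 0.07, 0]},
    {"delta_pos": [-0.0145, 0, -0.052], "angular": [0, 0.092, 0]},
    {"delta_pos": [-0.0213, 0, -0.063], "angular": [0, 0.114, 0]},
    {"delta_pos": [-0.0294, 0, -0.073], "angular": [0, 0.136, 0]},
    {"delta_pos": [-0.0394, 0, -0.0833], "angular": [0, 0.16, 0]},
  ],
)

```text
time: 56.55
ee_pos: [0.451, 0.0706, 0.1651]
eef_rot: [-0.134, 0.988, -0.012, -0.081]
wrist_force: [1.2, -0.5, -2.9]
opening: 0.0188
grasp_force: 11.8
```

Request:
drive_tool(
  increments=[
    {"delta_pos": [-0.0096, 0, -0.0105], "angular": [0, 0.024, 0]},
    {"delta_pos": [-0.0204, 0, -0.0198], "angular": [0, 0.048, 0]},
    {"delta_pos": [-0.0322, 0, -0.0277], "angular": [0, 0.072, 0]},
    {"delta_pos": [-0.0449, 0, -0.0342], "angular": [0, 0.096, 0]},
    {"delta_pos": [-0.0538, 0, -0.0377], "angular": [0, 0.11, 0]},
    {"delta_pos": [-0.0606, 0, -0.0398], "angular": [0, 0.12, 0]},
    {"delta_pos": [-0.0606, 0, -0.0398], "angular": [0, 0.12, 0]},
  ],
)

```text
time: 57.42
ee_pos: [0.5158, 0.0884, 0.1949]
eef_rot: [-0.133, 0.981, -0.021, -0.138]
wrist_force: [-0.1, -0.2, 0.4]
opening: 0.0185
grasp_force: 12.0
```

Request:
drive_tool(
  grip=-1,
  increments=[
    {"delta_pos": [0, 0, 0], "angular": [0, 0, 0]},
    {"delta_pos": [0, 0, 0], "angular": [0, 0, 0]},
    {"delta_pos": [0, 0, 0], "angular": [0, 0, 0]},
    {"delta_pos": [0, 0, 0], "angular": [0, 0, 0]},
    {"delta_pos": [0, 0, -0.03], "angular": [0, 0, 0]},
    {"delta_pos": [0, 0, -0.06], "angular": [0, 0, 0]},
    {"delta_pos": [0, 0, -0.06], "angular": [0, 0, 0]},
  ],
)

```text
time: 58.3
ee_pos: [0.5333, 0.0933, 0.2552]
eef_rot: [-0.133, 0.982, -0.021, -0.135]
wrist_force: [-0.0, -0.2, 0.3]
opening: 0.0855
grasp_force: 0.0
```

Run:
```python
from h import *;from meas import *
pose();prof((.38,.04),(.6,.11),top=.2);show("side");pulls("side");plan((.412,.0597,.18,195.2),(.412,.0597,.081,195.2))
```

```text
t 58.3 [0.5333 0.0933 0.2552] yaw -164.56 z [-0.26  -0.077 -0.963] open 0.0855 gf 0.0 F [-0.  -0.2  0.3]
0.18            .#:       
0.17             #:       
0.16             ##       
0.15              :.      
0.14              ..      
0.13              .:      
0.12              ..      
0.11               :      
0.10              .:      
0.09               ..     
0.08               :.     
0.07     ########:##.     
0.06     ##########:      
0.05     ###########      
0.04     ###########      
0.03     ###########      
0.02     ###########      
0.01     #######:         
0.00 ..  ####:#.          
[347. 139.] L0.154 W0.078 yaw 7.2 origin [ 0.542 -0.347] pull [ 0.473 -0.356]
[235. 189.] L0.061 W0.036 yaw 89.8 origin [0.752 0.019] pull [ 0.752 -0.051]
[337. 189.] L0.131 W0.065 yaw 15.8 origin [ 0.488 -0.085] pull [ 0.421 -0.104]
[214. 229.] L0.059 W0.030 yaw -75.5 origin [0.741 0.147] pull [0.724 0.215]
[372. 272.] L0.073 W0.063 yaw 89.9 origin [0.331 0.202] pull [0.331 0.132]
side [239.6 157.5] 15 [ 0.8097 -0.1458]
side [360.1 188.8] 21 [ 0.4206 -0.1058]
side [238.8 191.3] 22 [0.7449 0.0046]
side [309.7 194. ] 24 [ 0.5504 -0.0425]
side [216.9 229.5] 35 [0.7353 0.1624]
side [357.9 274.7] 30 [0.354  0.2035]
d [0.0982, -0.0002, 0.1026] a [-0.003, -0.282, 0.005]
d [0.0706, 0.0, 0.1977] a [-0.003, -0.282, 0.005]
```

The front-left caddy is stiff: its lid hangs at about 1.4 rad. Next I grasp its box near the front.

Run:
```python
from h import *;from meas import *
p,d=box((.36,.02),(.6,.14),z=(.02,.076));box((.36,.02),(.6,.14),"top",z=(.055,.08))
A=(.425,.064,.217,195.3,-10);g=(.454,.072);ax=rot(195.3,-10).apply([0,0,1])
T=np.array([.454,.072,.055]);H=T-ax*.16
print(H.round(3));plan((*H,195.3,-10));plan((*T,195.3,-10),start=(*H,195.3,-10))
z=np.load("top0.npz");P=cloud("top",d)
# tray re-measure (kettle gone)
p,d=snap("top");P=cloud("top",d);k=((P[...,2]>.01)&(P[...,2]<.03)&(P[...,1]>.25)&(P[...,1]<.55)&(P[...,0]>.34)&(P[...,0]<.69)).astype(np.uint8)
n,l,s,c=cv2.connectedComponentsWithStats(k);i=1+np.argmax(s[1:,4]);print("tray",cv2.minAreaRect(P[l==i][:,:2].astype(np.float32)),s[i])
```

```text
box 1104 [0.424 0.574] [0.023 0.118] ((0.5068344473838806, 0.07360046356916428), (0.09172255545854568, 0.1745947003364563), 81.91915893554688)
box 54 [0.427 0.527] [0.039 0.076] ((0.47729799151420593, 0.06902020424604416), (0.0963640883564949, 0.04168301075696945), 14.613271713256836)
[0.427 0.065 0.213]
d [0.0917, 0.0003, 0.0664] a [-0.003, -0.458, 0.003]
d [0.0, -0.0, 0.16] a [0.0, 0.0, 0.0]
tray ((0.517038106918335, 0.3994564712047577), (0.3081296384334564, 0.23021019995212555), 1.8508113622665405) [154 158  71  96 808]
```

Request:
drive_tool(
  increments=[
    {"delta_pos": [0.04, 0, 0.0], "angular": [0, -0.15, 0]},
    {"delta_pos": [0.08, 0, 0.02], "angular": [0, -0.3, 0]},
    {"delta_pos": [0.092, 0, 0.05], "angular": [0, -0.458, 0]},
    {"delta_pos": [0.092, 0, 0.066], "angular": [0, -0.458, 0]},
    {"delta_pos": [0.092, 0, 0.066], "angular": [0, -0.458, 0]},
  ],
)

```text
time: 59.22
ee_pos: [0.428, 0.0643, 0.2134]
eef_rot: [-0.134, 0.987, 0.011, 0.087]
wrist_force: [0.4, -0.3, -0.2]
opening: 0.0854
grasp_force: 0.0
```

Run:
```python
from h import *
pose();plan((.454,.072,.055,195.3,-10))
```

```text
t 59.225 [0.428  0.0643 0.2134] yaw -164.5 z [ 0.169  0.044 -0.985] open 0.0854 gf 0.0 F [ 0.4 -0.3 -0.2]
d [0.0009, 0.0008, 0.1607] a [-0.002, 0.001, 0.003]
```

Request:
drive_tool(
  increments=[
    {"delta_pos": [0.001, 0.001, 0.045], "angular": [0, 0, 0]},
    {"delta_pos": [0.001, 0.001, 0.09], "angular": [0, 0, 0]},
    {"delta_pos": [0.001, 0.001, 0.125], "angular": [0, 0, 0]},
    {"delta_pos": [0.001, 0.001, 0.15], "angular": [0, 0, 0]},
    {"delta_pos": [0.001, 0.001, 0.16], "angular": [0, 0, 0]},
    {"delta_pos": [0.001, 0.001, 0.16], "angular": [0, 0, 0]},
  ],
)

```text
time: 59.98
ee_pos: [0.4565, 0.0724, 0.0571]
eef_rot: [-0.135, 0.987, 0.01, 0.088]
wrist_force: [-0.3, 0.3, 0.1]
opening: 0.0854
grasp_force: 0.0
```

Request:
drive_tool(
  grip=1,
  increments=[
    {"delta_pos": [0, 0, 0], "angular": [0, 0, 0]},
    {"delta_pos": [0, 0, 0], "angular": [0, 0, 0]},
    {"delta_pos": [0, 0, 0], "angular": [0, 0, 0]},
    {"delta_pos": [0, 0, 0], "angular": [0, 0, 0]},
    {"delta_pos": [0, 0, 0], "angular": [0, 0, 0]},
  ],
)

```text
time: 60.6
ee_pos: [0.4563, 0.0719, 0.0586]
eef_rot: [-0.135, 0.987, 0.01, 0.09]
wrist_force: [0.1, -2.3, 5.9]
opening: 0.057
grasp_force: 64.8
```

Run:
```python
from h import *;from meas import *
pose();prof((.38,.04),(.6,.12),top=.2);plan((.454,.072,.2,195.3,-10))
```

```text
t 60.6 [0.4563 0.0719 0.0586] yaw -164.44 z [ 0.175  0.044 -0.984] open 0.057 gf 64.8 F [ 0.1 -2.3  5.9]
0.18  :      #  :##       
0.17  #.    .:   #.       
0.16  .: .       ##.      
0.15     #:      #:       
0.14    .#.      #::      
0.13    :  .     #::      
0.12    .#.#:    ##.      
0.11     : ::    .#:      
0.10       .     .#:      
0.09       :..    ##      
0.08        :.    #:.     
0.07     .:.########.     
0.06     :#.########      
0.05     ###########      
0.04     ##:########      
0.03     ###########      
0.02     ###########      
0.01     ##########       
0.00     #..#:.:#...      
d [-0.0234, 0.0, -0.1395] a [-0.004, 0.007, 0.004]
```

Gripped, with the lid still hanging. Next I lift straight up, gently.

Request:
drive_tool(
  increments=[
    {"delta_pos": [-0.002, 0, -0.01], "angular": [0, 0, 0]},
    {"delta_pos": [-0.004, 0, -0.025], "angular": [0, 0, 0]},
    {"delta_pos": [-0.008, 0, -0.045], "angular": [0, 0, 0]},
    {"delta_pos": [-0.012, 0, -0.068], "angular": [0, 0, 0]},
    {"delta_pos": [-0.016, 0, -0.09], "angular": [0, 0, 0]},
    {"delta_pos": [-0.019, 0, -0.11], "angular": [0, 0, 0]},
    {"delta_pos": [-0.021, 0, -0.12], "angular": [0, 0, 0]},
    {"delta_pos": [-0.021, 0, -0.12], "angular": [0, 0, 0]},
  ],
)

```text
time: 61.65
ee_pos: [0.4542, 0.0724, 0.1793]
eef_rot: [-0.135, 0.987, 0.01, 0.089]
wrist_force: [0.4, 1.1, -5.1]
opening: 0.0573
grasp_force: 65.5
```

Run:
```python
from h import *;from meas import *
pose();prof((.38,.03),(.6,.12),top=.34)
a=np.radians(2);o=np.array([.517,.3995])+.066*np.array([np.cos(a),np.sin(a)]);g=o-.0245*np.array([np.cos(a),np.sin(a)]);print(o,g)
plan((g[0],g[1],.18,182,-10),(g[0],g[1],.0595,182,-10))
```

```text
t 61.65 [0.4542 0.0724 0.1793] yaw -164.45 z [ 0.172  0.044 -0.984] open 0.0573 gf 65.5 F [ 0.4  1.1 -5.1]
0.32    .:                
0.31                      
0.30                      
0.29   #.        #.       
0.28   ::       :##       
0.27    .#       #:       
0.26    ##  :    #..      
0.25    #   :.   ##       
0.24    #   ..   ##.      
0.23       :::   :#.      
0.22       : .   :#:      
0.21       : :   .#:      
0.20       . :    #.      
0.19    .#:.########.     
0.18     ##########:      
0.17     ##########:      
0.16     ##########:      
0.15     ##########:      
0.14     #########:.      
0.13     #########.       
0.12     #########:       
0.11                      
0.10                      
0.09                      
0.08                      
0.07                      
0.06                      
0.05                      
0.04                      
0.03                      
0.02                      
0.01                      
0.00              .       
[0.58295979 0.40180337] [0.55847472 0.40094833]
d [-0.1865, 0.2884, 0.0308] a [0.038, 0.003, 0.233]
d [-0.1653, 0.2888, 0.1494] a [0.038, 0.003, 0.233]
```

Request:
drive_tool(
  increments=[
    {"delta_pos": [-0.01, 0.01, -0.02], "angular": [0, 0, 0.01]},
    {"delta_pos": [-0.03, 0.035, -0.03], "angular": [0.005, 0, 0.03]},
    {"delta_pos": [-0.055, 0.075, -0.027], "angular": [0.01, 0, 0.06]},
    {"delta_pos": [-0.085, 0.12, -0.02], "angular": [0.016, 0.001, 0.1]},
    {"delta_pos": [-0.115, 0.17, -0.013], "angular": [0.023, 0.002, 0.14]},
    {"delta_pos": [-0.145, 0.22, -0.005], "angular": [0.03, 0.003, 0.18]},
    {"delta_pos": [-0.17, 0.26, 0.005], "angular": [0.035, 0.003, 0.21]},
    {"delta_pos": [-0.182, 0.283, 0.015], "angular": [0.038, 0.003, 0.23]},
  ],
)

```text
time: 62.7
ee_pos: [0.553, 0.3962, 0.1926]
eef_rot: [-0.019, 0.996, 0.001, 0.086]
wrist_force: [0.6, 0.3, -5.3]
opening: 0.0573
grasp_force: 66.0
```

Request:
drive_tool(
  increments=[
    {"delta_pos": [0, 0, 0], "angular": [0, 0, 0]},
    {"delta_pos": [0, 0, 0], "angular": [0, 0, 0]},
  ],
)

```text
time: 62.95
ee_pos: [0.5524, 0.3929, 0.1928]
eef_rot: [-0.019, 0.996, 0.0, 0.086]
wrist_force: [0.3, 0.7, -5.1]
opening: 0.0573
grasp_force: 66.3
```

Run:
```python
from h import *;from meas import *
pose();prof((.48,.36),(.68,.45),top=.34)
plan((.5585,.401,.075,182,-10),(.5585,.401,.0595,182,-10))
```

```text
t 62.95 [0.5524 0.3929 0.1928] yaw -177.82 z [ 0.17   0.004 -0.985] open 0.0573 gf 66.3 F [ 0.3  0.7 -5.1]
0.32 .#     :   ###      
0.31  #    .#   .:       
0.30  #:   #.    ##      
0.29  .. :#      ##      
0.28     ##..    ##      
0.27     :. #    ##      
0.26    :.  #     #      
0.25     #: #     #      
0.24     ##.      #:     
0.23     ..       ##     
0.22     .#       ##     
0.21     .#       ##     
0.20     ###. ######     
0.19     #### #####      
0.18     ###:######.     
0.17     ###:######      
0.16     ##########      
0.15     ##########      
0.14     ##########      
0.13     ##########.     
0.12                     
0.11                     
0.10                     
0.09                     
0.08                     
0.07                     
0.06                     
0.05                     
0.04                     
0.03                     
0.02                   # 
0.01      .  .         ##
0.00 ################### 
d [0.0144, 0.0083, 0.1179] a [-0.001, -0.002, 0.002]
d [0.0171, 0.0083, 0.1332] a [-0.001, -0.002, 0.002]
```

Request:
drive_tool(
  increments=[
    {"delta_pos": [0.004, 0.004, 0.02], "angular": [0, 0, 0]},
    {"delta_pos": [0.009, 0.008, 0.05], "angular": [0, 0, 0]},
    {"delta_pos": [0.013, 0.008, 0.08], "angular": [0, 0, 0]},
    {"delta_pos": [0.015, 0.008, 0.105], "angular": [0, 0, 0]},
    {"delta_pos": [0.017, 0.008, 0.12], "angular": [0, 0, 0]},
    {"delta_pos": [0.017, 0.008, 0.126], "angular": [0, 0, 0]},
    {"delta_pos": [0.017, 0.008, 0.129], "angular": [0, 0, 0]},
    {"delta_pos": [0.017, 0.008, 0.129], "angular": [0, 0, 0]},
  ],
)

```text
time: 64.0
ee_pos: [0.5596, 0.4024, 0.0661]
eef_rot: [-0.019, 0.996, 0.002, 0.088]
wrist_force: [-0.7, 0.5, -4.6]
opening: 0.0572
grasp_force: 66.3
```

Request:
drive_tool(
  increments=[
    {"delta_pos": [0, 0, 0.002], "angular": [0, 0, 0]},
    {"delta_pos": [0.001, 0, 0.004], "angular": [0, 0, 0]},
    {"delta_pos": [0.001, 0, 0.005], "angular": [0, 0, 0]},
    {"delta_pos": [0.001, 0, 0.005], "angular": [0, 0, 0]},
  ],
)

```text
time: 64.5
ee_pos: [0.5594, 0.4025, 0.0626]
eef_rot: [-0.019, 0.996, 0.002, 0.088]
wrist_force: [-4.4, -3.1, 5.8]
opening: 0.057
grasp_force: 67.7
```

Request:
drive_tool(
  grip=-1,
  increments=[
    {"delta_pos": [0, 0, -0.001], "angular": [0, 0, 0]},
    {"delta_pos": [0, 0, -0.001], "angular": [0, 0, 0]},
    {"delta_pos": [0, 0, -0.001], "angular": [0, 0, 0]},
    {"delta_pos": [0, 0, -0.02], "angular": [0, 0, 0]},
    {"delta_pos": [0, 0, -0.06], "angular": [0, 0, 0]},
    {"delta_pos": [0, 0, -0.11], "angular": [0, 0, 0]},
    {"delta_pos": [0, 0, -0.16], "angular": [0, 0, 0]},
    {"delta_pos": [0, 0, -0.2], "angular": [0, 0, 0]},
  ],
)

```text
time: 65.5
ee_pos: [0.5242, 0.4012, 0.2613]
eef_rot: [-0.019, 0.996, 0.003, 0.089]
wrist_force: [0.3, 0.8, 0.5]
opening: 0.0859
grasp_force: 0.0
```

Run:
```python
from h import *;from meas import *
pose();prof((.48,.36),(.68,.45),top=.24);show("side");pulls("side");plan((.422,-.104,.27,195))
```

```text
t 65.5 [0.5242 0.4012 0.2613] yaw -177.86 z [ 0.177  0.009 -0.984] open 0.0859 gf 0.0 F [0.3 0.8 0.5]
0.22                     
0.21                     
0.20             ##      
0.19             ##.     
0.18             .       
0.17              #      
0.16              #.     
0.15              #      
0.14              #.     
0.13              #:     
0.12              ##     
0.11              .#     
0.10               #     
0.09               #     
0.08       .       #.    
0.07     .##########     
0.06      ##########     
0.05     .##########     
0.04      ##########     
0.03     .##########     
0.02     .##########   # 
0.01     .##########   #:
0.00 ################### 
[337. 189.] L0.131 W0.066 yaw 14.5 origin [ 0.488 -0.085] pull [ 0.421 -0.103]
[213. 229.] L0.060 W0.020 yaw -76.6 origin [0.747 0.148] pull [0.731 0.216]
[372. 272.] L0.071 W0.062 yaw 89.6 origin [0.331 0.201] pull [0.331 0.131]
[236. 311.] L0.096 W0.026 yaw 0.4 origin [0.595 0.386] pull [0.525 0.386]
side [299.5 160.1] 8 [ 0.6292 -0.1867]
side [360.1 188.8] 21 [ 0.4206 -0.1058]
side [173.8 227.5] 10 [0.8448 0.1879]
side [216.7 229.4] 24 [0.7358 0.1621]
side [358.2 274.6] 27 [0.3535 0.2031]
side [211.8 281.9] 66 [0.6697 0.322 ]
d [0.1189, -0.5018, -0.0318] a [-0.016, 0.183, -0.223]
```

Request:
drive_tool(
  increments=[
    {"delta_pos": [0.012, -0.06, -0.004], "angular": [0, 0.02, -0.03]},
    {"delta_pos": [0.026, -0.12, -0.008], "angular": [0, 0.05, -0.06]},
    {"delta_pos": [0.04, -0.18, -0.012], "angular": [0, 0.08, -0.1]},
    {"delta_pos": [0.056, -0.24, -0.015], "angular": [0, 0.1, -0.13]},
    {"delta_pos": [0.07, -0.3, -0.019], "angular": [-0.01, 0.13, -0.16]},
    {"delta_pos": [0.085, -0.36, -0.023], "angular": [-0.01, 0.15, -0.19]},
    {"delta_pos": [0.1, -0.42, -0.027], "angular": [-0.016, 0.17, -0.21]},
    {"delta_pos": [0.112, -0.475, -0.03], "angular": [-0.016, 0.183, -0.223]},
  ],
)

```text
time: 66.65
ee_pos: [0.4249, -0.0801, 0.2659]
eef_rot: [-0.13, 0.992, -0.002, -0.005]
wrist_force: [0.5, -0.1, 0.4]
opening: 0.0852
grasp_force: 0.0
```

Run:
```python
from h import *;from meas import *
pose();show("side");pulls("side");plan((.4235,-.1045,.20,194.8),(.4235,-.1045,.081,194.8))
```

```text
t 66.65 [ 0.4249 -0.0801  0.2659] yaw -165.07 z [-0.01  -0.005 -1.   ] open 0.0852 gf 0.0 F [ 0.5 -0.1  0.4]
[340. 139.] L0.134 W0.044 yaw -18.9 origin [ 0.567 -0.343] pull [ 0.501 -0.32 ]
[236. 190.] L0.058 W0.050 yaw 85.2 origin [0.741 0.02 ] pull [ 0.735 -0.05 ]
[337. 189.] L0.132 W0.064 yaw 13.1 origin [ 0.489 -0.086] pull [ 0.421 -0.102]
[213. 228.] L0.061 W0.019 yaw -77.8 origin [0.746 0.148] pull [0.731 0.216]
[372. 272.] L0.074 W0.063 yaw -90.0 origin [0.332 0.169] pull [0.332 0.239]
[235. 311.] L0.097 W0.028 yaw -0.0 origin [0.596 0.386] pull [0.526 0.386]
side [239.7 157.4] 19 [ 0.8095 -0.1465]
side [360.1 188.9] 22 [ 0.4207 -0.1053]
side [238.9 191.4] 25 [0.7444 0.0048]
side [242.2 195.3] 9 [0.7285 0.0179]
side [217.1 229.9] 46 [0.7341 0.1636]
side [254.3 241.4] 29 [0.6268 0.1737]
side [358.  274.6] 31 [0.3538 0.2034]
d [0.006, -0.0205, 0.0662] a [-0.004, -0.012, -0.005]
d [0.0046, -0.0201, 0.1852] a [-0.004, -0.012, -0.005]
```

Request:
drive_tool(
  increments=[
    {"delta_pos": [0.004, -0.019, 0.03], "angular": [0, -0.01, -0.005]},
    {"delta_pos": [0.004, -0.019, 0.08], "angular": [0, -0.01, -0.005]},
    {"delta_pos": [0.004, -0.019, 0.13], "angular": [0, -0.01, -0.005]},
    {"delta_pos": [0.004, -0.019, 0.17], "angular": [0, -0.01, -0.005]},
    {"delta_pos": [0.004, -0.019, 0.185], "angular": [0, -0.01, -0.005]},
    {"delta_pos": [0.004, -0.019, 0.185], "angular": [0, -0.01, -0.005]},
    {"delta_pos": [0.004, -0.019, 0.185], "angular": [0, -0.01, -0.005]},
  ],
)

```text
time: 67.62
ee_pos: [0.4275, -0.099, 0.0837]
eef_rot: [-0.133, 0.991, -0.002, 0.002]
wrist_force: [-0.4, 1.0, 0.4]
opening: 0.0853
grasp_force: 0.0
```

Request:
drive_tool(
  increments=[
    {"delta_pos": [0.006, -0.004, 0.002], "angular": [0, 0, 0]},
    {"delta_pos": [0.006, -0.004, 0.002], "angular": [0, 0, 0]},
  ],
)

```text
time: 67.88
ee_pos: [0.4215, -0.1047, 0.081]
eef_rot: [-0.132, 0.991, -0.002, 0.001]
wrist_force: [-0.1, -0.5, 0.1]
opening: 0.0854
grasp_force: 0.0
```

Request:
drive_tool(
  grip=0.57,
  increments=[
    {"delta_pos": [0, 0, 0], "angular": [0, 0, 0]},
    {"delta_pos": [0, 0, 0], "angular": [0, 0, 0]},
    {"delta_pos": [0, 0, 0], "angular": [0, 0, 0]},
    {"delta_pos": [0, 0, 0], "angular": [0, 0, 0]},
    {"delta_pos": [0, 0, 0], "angular": [0, 0, 0]},
  ],
)

```text
time: 68.5
ee_pos: [0.4212, -0.1041, 0.0802]
eef_rot: [-0.133, 0.991, -0.001, 0.0]
wrist_force: [-1.4, -0.3, 0.6]
opening: 0.0189
grasp_force: 12.3
```

Request:
drive_tool(
  increments=[
    {"delta_pos": [-0.0005, 0, -0.007], "angular": [0, 0.012, 0]},
    {"delta_pos": [-0.002, 0, -0.0176], "angular": [0, 0.03, 0]},
    {"delta_pos": [-0.005, 0, -0.029], "angular": [0, 0.05, 0]},
    {"delta_pos": [-0.009, 0, -0.04], "angular": [0, 0.07, 0]},
    {"delta_pos": [-0.0145, 0, -0.052], "angular": [0, 0.092, 0]},
    {"delta_pos": [-0.0213, 0, -0.063], "angular": [0, 0.114, 0]},
    {"delta_pos": [-0.0294, 0, -0.073], "angular": [0, 0.136, 0]},
    {"delta_pos": [-0.0394, 0, -0.0833], "angular": [0, 0.16, 0]},
  ],
)

```text
time: 69.5
ee_pos: [0.459, -0.0935, 0.1639]
eef_rot: [-0.132, 0.988, -0.012, -0.079]
wrist_force: [0.7, -0.7, -1.9]
opening: 0.0186
grasp_force: 12.1
```

Request:
drive_tool(
  increments=[
    {"delta_pos": [-0.0096, 0, -0.0105], "angular": [0, 0.024, 0]},
    {"delta_pos": [-0.0204, 0, -0.0198], "angular": [0, 0.048, 0]},
    {"delta_pos": [-0.0322, 0, -0.0277], "angular": [0, 0.072, 0]},
    {"delta_pos": [-0.0449, 0, -0.0342], "angular": [0, 0.096, 0]},
    {"delta_pos": [-0.0538, 0, -0.0377], "angular": [0, 0.11, 0]},
    {"delta_pos": [-0.0606, 0, -0.0398], "angular": [0, 0.12, 0]},
    {"delta_pos": [-0.0606, 0, -0.0398], "angular": [0, 0.12, 0]},
  ],
)

```text
time: 70.38
ee_pos: [0.5236, -0.0762, 0.1936]
eef_rot: [-0.131, 0.982, -0.02, -0.137]
wrist_force: [-0.4, -0.6, 2.5]
opening: 0.0183
grasp_force: 12.3
```

Request:
drive_tool(
  grip=-1,
  increments=[
    {"delta_pos": [0, 0, 0], "angular": [0, 0, 0]},
    {"delta_pos": [0, 0, 0], "angular": [0, 0, 0]},
    {"delta_pos": [0, 0, 0], "angular": [0, 0, 0]},
    {"delta_pos": [0, 0, 0], "angular": [0, 0, 0]},
    {"delta_pos": [0, 0, -0.03], "angular": [0, 0, 0]},
    {"delta_pos": [0, 0, -0.06], "angular": [0, 0, 0]},
    {"delta_pos": [0, 0, -0.06], "angular": [0, 0, 0]},
  ],
)

```text
time: 71.25
ee_pos: [0.5409, -0.0719, 0.2537]
eef_rot: [-0.131, 0.982, -0.021, -0.135]
wrist_force: [0.1, 0.1, -0.7]
opening: 0.0852
grasp_force: 0.0
```

Run:
```python
from h import *;from meas import *
pose();prof((.38,-.12),(.6,-.05),top=.2);show("side");plan((.4235,-.1045,.18,194.8),(.4235,-.1045,.081,194.8))
```

```text
t 71.25 [ 0.5409 -0.0719  0.2537] yaw -164.84 z [-0.259 -0.076 -0.963] open 0.0852 gf 0.0 F [ 0.1  0.1 -0.7]
0.18                      
0.17              .#      
0.16              ##      
0.15              ..      
0.14              ::.     
0.13               ::     
0.12               :.     
0.11               #:     
0.10                :.    
0.09                ..    
0.08                :.    
0.07      ##########:.    
0.06      ##########:     
0.05      ###########     
0.04      ###########     
0.03      ###########     
0.02      #########:      
0.01      ########:       
0.00   .  ##::::::..      
[346. 138.] L0.154 W0.076 yaw 6.4 origin [ 0.543 -0.349] pull [ 0.474 -0.357]
[235. 189.] L0.061 W0.020 yaw 79.1 origin [0.758 0.018] pull [ 0.744 -0.051]
[213. 228.] L0.058 W0.021 yaw -75.9 origin [0.749 0.148] pull [0.732 0.216]
[372. 272.] L0.071 W0.063 yaw -89.5 origin [0.332 0.17 ] pull [0.331 0.24 ]
[236. 311.] L0.097 W0.026 yaw -0.2 origin [0.595 0.386] pull [0.525 0.386]
d [0.0956, -0.0015, 0.1007] a [-0.004, -0.279, 0.007]
d [0.0683, -0.0012, 0.1959] a [-0.004, -0.279, 0.007]
```

The front-right caddy is stiff too. I take its box the same way.

Run:
```python
from h import *;from meas import *
box((.40,-.15),(.58,-.02),"top",z=(.055,.08))
T=np.array([.464,-.0923,.055]);ax=rot(194.8,-10).apply([0,0,1]);H=T-ax*.16
pose();print(H.round(3));plan((*H,194.8,-10))
```

```text
box 56 [0.435 0.519] [-0.125 -0.078] ((0.47028854489326477, -0.11132696270942688), (0.0412120558321476, 0.09031250327825546), 71.02445983886719)
t 71.4 [ 0.5379 -0.0714  0.2496] yaw -164.8 z [-0.267 -0.074 -0.961] open 0.0855 gf 0.0 F [-0.1  0.7 -0.9]
[ 0.437 -0.099  0.213]
d [0.0902, -0.0005, 0.0646] a [-0.002, -0.456, 0.007]
```

Request:
drive_tool(
  increments=[
    {"delta_pos": [0.04, 0, 0.0], "angular": [0, -0.15, 0]},
    {"delta_pos": [0.08, 0, 0.02], "angular": [0, -0.3, 0]},
    {"delta_pos": [0.09, 0, 0.05], "angular": [0, -0.456, 0.007]},
    {"delta_pos": [0.09, 0, 0.065], "angular": [0, -0.456, 0.007]},
    {"delta_pos": [0.09, 0, 0.065], "angular": [0, -0.456, 0.007]},
  ],
)

```text
time: 72.03
ee_pos: [0.4372, -0.0989, 0.2116]
eef_rot: [-0.128, 0.988, 0.011, 0.086]
wrist_force: [-0.0, -0.4, 0.1]
opening: 0.0856
grasp_force: 0.0
```

Run:
```python
from h import *;from meas import *
pose();plan((.464,-.0923,.055,194.8,-10));prof((.38,-.12),(.6,-.05),top=.2)
```

```text
t 72.025 [ 0.4372 -0.0989  0.2116] yaw -165.21 z [ 0.167  0.043 -0.985] open 0.0856 gf 0.0 F [-0.  -0.4  0.1]
d [-0.0001, -0.0003, 0.159] a [-0.001, -0.001, -0.0]
0.18                      
0.17              .:      
0.16              ##.     
0.15              ::.     
0.14               ..     
0.13              .:.     
0.12               :.     
0.11              .::     
0.10               .:.    
0.09                ..    
0.08                :.    
0.07      ##########..    
0.06      ###########     
0.05      ###########     
0.04      ###########     
0.03      ###########     
0.02      #########       
0.01      #########       
0.00      ##..:::::
```

Request:
drive_tool(
  increments=[
    {"delta_pos": [0, 0, 0.045], "angular": [0, 0, 0]},
    {"delta_pos": [0, 0, 0.09], "angular": [0, 0, 0]},
    {"delta_pos": [0, 0, 0.125], "angular": [0, 0, 0]},
    {"delta_pos": [0, 0, 0.149], "angular": [0, 0, 0]},
    {"delta_pos": [0, 0, 0.159], "angular": [0, 0, 0]},
    {"delta_pos": [0, 0, 0.159], "angular": [0, 0, 0]},
  ],
)

```text
time: 72.82
ee_pos: [0.4668, -0.0925, 0.0569]
eef_rot: [-0.129, 0.988, 0.01, 0.088]
wrist_force: [-0.1, 0.2, 1.2]
opening: 0.0854
grasp_force: 0.0
```

Request:
drive_tool(
  grip=1,
  increments=[
    {"delta_pos": [0, 0, 0], "angular": [0, 0, 0]},
    {"delta_pos": [0, 0, 0], "angular": [0, 0, 0]},
    {"delta_pos": [0, 0, 0], "angular": [0, 0, 0]},
    {"delta_pos": [0, 0, 0], "angular": [0, 0, 0]},
    {"delta_pos": [0, 0, 0], "angular": [0, 0, 0]},
  ],
)

```text
time: 73.45
ee_pos: [0.4666, -0.0929, 0.0584]
eef_rot: [-0.128, 0.988, 0.009, 0.089]
wrist_force: [-0.6, -0.0, 7.0]
opening: 0.0572
grasp_force: 65.6
```

Request:
drive_tool(
  increments=[
    {"delta_pos": [-0.002, 0, -0.01], "angular": [0, 0, 0]},
    {"delta_pos": [-0.004, 0, -0.025], "angular": [0, 0, 0]},
    {"delta_pos": [-0.008, 0, -0.05], "angular": [0, 0, 0]},
    {"delta_pos": [-0.012, 0, -0.078], "angular": [0, 0, 0]},
    {"delta_pos": [-0.018, 0, -0.105], "angular": [0, 0, 0]},
    {"delta_pos": [-0.022, 0, -0.13], "angular": [0, 0, 0]},
    {"delta_pos": [-0.025, 0, -0.145], "angular": [0, 0, 0]},
    {"delta_pos": [-0.025, 0, -0.145], "angular": [0, 0, 0]},
  ],
)

```text
time: 74.45
ee_pos: [0.4647, -0.0925, 0.205]
eef_rot: [-0.129, 0.988, 0.009, 0.089]
wrist_force: [0.0, -0.4, -5.9]
opening: 0.0572
grasp_force: 65.8
```

Run:
```python
from h import *;from meas import *
pose();prof((.38,-.14),(.6,-.03),top=.34)
a=np.radians(2);o=np.array([.517,.3995])-.064*np.array([np.cos(a),np.sin(a)]);g=o-.0245*np.array([np.cos(a),np.sin(a)]);print(o,g)
plan((g[0],g[1],.20,182,-10))
```

```text
t 74.45 [ 0.4647 -0.0925  0.205 ] yaw -165.12 z [ 0.173  0.041 -0.984] open 0.0572 gf 65.8 F [ 0.  -0.4 -5.9]
0.32   :     :#   #.      
0.31   .#:   .    ##      
0.30      .       #:      
0.29    .##  :.   #:.     
0.28    .##  .    #:.     
0.27     :.   .   ##.     
0.26        .::   :#.     
0.25        : .   .#:     
0.24     :  #.:    #..    
0.23      :   .    #:.    
0.22      ..::#:...##     
0.21      ##:########     
0.20      ##########:     
0.19      ##:#######:     
0.18      ###########     
0.17      #########:      
0.16      #########.      
0.15      ##########      
0.14      ..:#:#. .:      
0.13                      
0.12                      
0.11                      
0.10                      
0.09                      
0.08                      
0.07                      
0.06                      
0.05                      
0.04                      
0.03                   ...
0.02                    ..
0.01                      
0.00 .                .   
[0.45303899 0.39726643] [0.42855391 0.39641139]
d [-0.0892, 0.4813, 0.018] a [0.036, 0.002, 0.221]
```

Request:
drive_tool(
  increments=[
    {"delta_pos": [-0.003, 0.015, 0.0], "angular": [0, 0, 0.01]},
    {"delta_pos": [-0.01, 0.055, 0.002], "angular": [0.004, 0, 0.025]},
    {"delta_pos": [-0.019, 0.105, 0.004], "angular": [0.008, 0, 0.05]},
    {"delta_pos": [-0.029, 0.158, 0.006], "angular": [0.012, 0, 0.075]},
    {"delta_pos": [-0.039, 0.212, 0.008], "angular": [0.016, 0.001, 0.1]},
    {"delta_pos": [-0.049, 0.265, 0.01], "angular": [0.02, 0.001, 0.125]},
    {"delta_pos": [-0.059, 0.318, 0.012], "angular": [0.024, 0.002, 0.15]},
    {"delta_pos": [-0.069, 0.37, 0.014], "angular": [0.028, 0.002, 0.172]},
  ],
)

```text
time: 75.5
ee_pos: [0.4357, 0.2848, 0.1987]
eef_rot: [-0.042, 0.995, 0.003, 0.085]
wrist_force: [-0.1, -1.1, -5.8]
opening: 0.0573
grasp_force: 66.1
```

Run:
```python
from h import *
pose();plan((.4285,.3964,.20,182,-10))
```

```text
t 75.5 [0.4357 0.2848 0.1987] yaw -175.18 z [ 0.17   0.013 -0.985] open 0.0573 gf 66.1 F [-0.1 -1.1 -5.8]
d [-0.0024, 0.1118, -0.001] a [0.007, -0.003, 0.048]
```

Request:
drive_tool(
  increments=[
    {"delta_pos": [-0.001, 0.05, 0], "angular": [0.003, -0.001, 0.02]},
    {"delta_pos": [-0.002, 0.085, 0], "angular": [0.007, -0.003, 0.04]},
    {"delta_pos": [-0.0024, 0.107, 0], "angular": [0.007, -0.003, 0.048]},
    {"delta_pos": [-0.0024, 0.112, 0], "angular": [0.007, -0.003, 0.048]},
    {"delta_pos": [-0.0024, 0.112, 0], "angular": [0.007, -0.003, 0.048]},
    {"delta_pos": [-0.0024, 0.112, 0], "angular": [0.007, -0.003, 0.048]},
  ],
)

```text
time: 76.25
ee_pos: [0.4302, 0.3941, 0.2005]
eef_rot: [-0.017, 0.996, 0.001, 0.088]
wrist_force: [-0.1, -0.7, -6.5]
opening: 0.057
grasp_force: 66.5
```

Run:
```python
from h import *;from meas import *
pose();plan((.4285,.3964,.0625,182,-10));prof((.36,.33),(.68,.46),top=.34)
```

```text
t 76.25 [0.4302 0.3941 0.2005] yaw -177.99 z [ 0.176  0.006 -0.984] open 0.057 gf 66.5 F [-0.1 -0.7 -6.5]
d [0.0258, 0.0024, 0.1356] a [-0.0, 0.002, 0.0]
0.32 :.    :#:  :..                  
0.31 .##   #:    #.                  
0.30  #: :.      ##                  
0.29     ##::    ##                  
0.28    ###:#    ##                  
0.27    #:::#    ##                  
0.26    :#.##     #                  
0.25     #:#.     #.                 
0.24     #.#.     #:                 
0.23     # :      #:                 
0.22              ##                 
0.21     ## .######:                 
0.20     ##########          :#      
0.19     ##########          ##      
0.18     ##  ######          ..      
0.17     ##########           #      
0.16     ##########           #      
0.15     ##########           #      
0.14     ##########           #:     
0.13                          #:     
0.12                          ##     
0.11                          :#     
0.10                           #     
0.09                           #.    
0.08                           #:    
0.07                 .##########.    
0.06                  ##########     
0.05                  ##########     
0.04                 .##########     
0.03                 .##########     
0.02 ##               ##########   # 
0.01 ##        . .   :##########   #.
0.00  ##############################
```

Request:
drive_tool(
  increments=[
    {"delta_pos": [0.004, 0.002, 0.02], "angular": [0, 0, 0]},
    {"delta_pos": [0.01, 0.002, 0.055], "angular": [0, 0, 0]},
    {"delta_pos": [0.016, 0.002, 0.085], "angular": [0, 0, 0]},
    {"delta_pos": [0.021, 0.002, 0.11], "angular": [0, 0, 0]},
    {"delta_pos": [0.024, 0.002, 0.124], "angular": [0, 0, 0]},
    {"delta_pos": [0.025, 0.002, 0.13], "angular": [0, 0, 0]},
    {"delta_pos": [0.025, 0.002, 0.132], "angular": [0, 0, 0]},
    {"delta_pos": [0.025, 0.002, 0.132], "angular": [0, 0, 0]},
  ],
)

```text
time: 77.3
ee_pos: [0.43, 0.398, 0.0682]
eef_rot: [-0.018, 0.996, 0.003, 0.09]
wrist_force: [0.3, -0.4, -7.7]
opening: 0.0567
grasp_force: 66.3
```

Request:
drive_tool(
  increments=[
    {"delta_pos": [0, 0, 0.003], "angular": [0, 0, 0]},
    {"delta_pos": [0.001, 0, 0.005], "angular": [0, 0, 0]},
    {"delta_pos": [0.001, 0, 0.007], "angular": [0, 0, 0]},
    {"delta_pos": [0.001, 0, 0.007], "angular": [0, 0, 0]},
  ],
)

```text
time: 77.8
ee_pos: [0.4295, 0.3979, 0.0625]
eef_rot: [-0.018, 0.996, 0.002, 0.089]
wrist_force: [-6.4, -3.5, 9.2]
opening: 0.0573
grasp_force: 68.3
```

Contact. I release and retreat toward the robot, out of view.

Request:
drive_tool(
  grip=-1,
  increments=[
    {"delta_pos": [0, 0, -0.001], "angular": [0, 0, 0]},
    {"delta_pos": [0, 0, -0.001], "angular": [0, 0, 0]},
    {"delta_pos": [0, 0, -0.001], "angular": [0, 0, 0]},
    {"delta_pos": [0, 0, -0.02], "angular": [0, 0, 0]},
    {"delta_pos": [0, 0, -0.06], "angular": [0, 0, 0]},
    {"delta_pos": [0, 0, -0.11], "angular": [0, 0, 0]},
    {"delta_pos": [0, 0, -0.16], "angular": [0, 0, 0]},
    {"delta_pos": [0, 0, -0.2], "angular": [0, 0, 0]},
  ],
)

```text
time: 78.8
ee_pos: [0.394, 0.3964, 0.2608]
eef_rot: [-0.018, 0.996, 0.003, 0.09]
wrist_force: [0.5, 0.2, -1.0]
opening: 0.0855
grasp_force: 0.0
```

Request:
drive_tool(
  increments=[
    {"delta_pos": [0, -0.05, 0], "angular": [0, 0, 0]},
    {"delta_pos": [0, -0.1, 0], "angular": [0, 0, 0]},
    {"delta_pos": [0, -0.15, 0], "angular": [0, 0, 0]},
    {"delta_pos": [0, -0.18, 0], "angular": [0, 0, 0]},
    {"delta_pos": [0, -0.18, 0], "angular": [0, 0, 0]},
    {"delta_pos": [0, -0.18, 0], "angular": [0, 0, 0]},
  ],
)

```text
time: 79.55
ee_pos: [0.4007, 0.2166, 0.2576]
eef_rot: [-0.018, 0.996, 0.003, 0.09]
wrist_force: [0.4, 0.4, -0.3]
opening: 0.0854
grasp_force: 0.0
```

Run:
```python
from h import *;from meas import *
pose();prof((.36,.33),(.68,.46),top=.22);p,d=snap("side","sideF");snap("top","topF")
```

```text
t 79.55 [0.4007 0.2166 0.2576] yaw -177.96 z [ 0.178  0.009 -0.984] open 0.0854 gf 0.0 F [ 0.4  0.4 -0.3]
0.20            :#           :#      
0.19            ##.          ##      
0.18             .           ..      
0.17             #            #      
0.16             #:           #      
0.15             ##           #      
0.14             ##           #:     
0.13             ##           ##     
0.12             ##           ##     
0.11              #           :#     
0.10              #.           #     
0.09              #:           #     
0.08      .       #.           #:    
0.07     ##########. .##########     
0.06     ##########   ##########     
0.05     ##########   ##########     
0.04     ##########   ##########     
0.03     ##########  .##########     
0.02 ##  ##########  .##########   # 
0.01 ##  ##########  :##########   #:
0.00  ##############################
```

View pics/sideF.png

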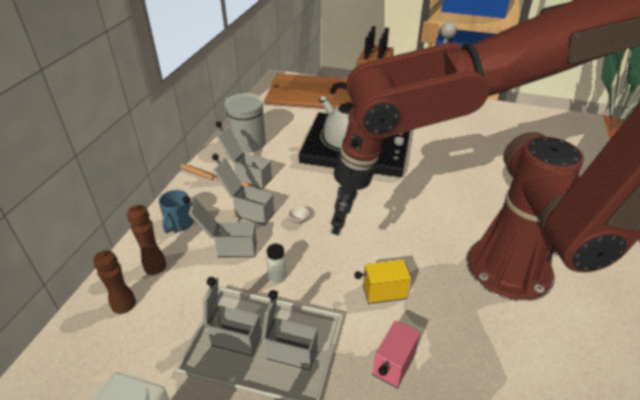

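View pics/topF.png

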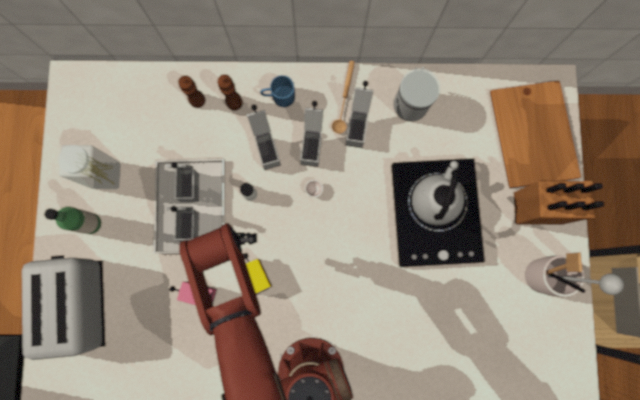

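Both final views agree. The two stiff caddies are in the tray at top (184,183) and (186,223) with lids up. The three free ones at (263,140), (311,135) and (357,118) have lids laid back. The kettle is on the ring at (437,200), and the bowl and jar are in place.

```bash
python3 -c "
from h import *
print(r.sign_off())"
```

```text
the job is handed in; nothing more can be done
None
```

The job is handed in (no verdict was returned): the kettle stands on the hob's ring, the three good caddies are on the counter with lids laid back, and the two stiff ones are on the tray with lids hanging at about 1.4 rad, though the right-hand back caddy was briefly tipped about 22° and slid about 6 cm back before I set it upright.

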